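# Leak-test the welded housings from the case

## Task

Swing the case's lid over so that it stays open by itself, lift out every welded housing and set each one flat and square in the middle of its own black pad on the leak-test plate. With all of them on the pads and the lid still open, press the pump's red plunger fully down to its stop and let it come back up; then move all the housings into the green tray, lying flat inside it, and shut the case again. It does not matter which face of a housing is up; leave the jar, the mug and the wrench where they are.

Things in the scene. Friction and masses are not known exactly. Their poses are not given: they have to be found in the camera images.
- lid (a joint): Lid of the clamshell case, rad: 0 shut, 1.95 fully open (leaning back on its stop). Hinged along the case's far rim, so the near edge with the orange knob swings up and away (+x side of the case). No latch. Its weight shuts it below about 1.35 rad and carries it over to the open stop above that; about 2 N at the knob moves it.
- lid_knob (a point): Grip centre of the orange knob of the lid. The knob is a post standing square on the lid's outer face, on the middle of its near edge: 20 mm along the case's x, 16 mm along y, 36 mm tall; this point is 24 mm above the lid's face (12 mm below the knob's top), 138 mm from the hinge line and 46 mm above it when shut. Axes turn with the lid.
- lid_hinge (a point): Middle of the lid's hinge line (the case's y axis), 75 mm to +x of the case's centre, 18 mm above the table. The lid is a blue shell 150 x 180 mm and 22 mm deep; its axes equal the case's when shut and turn with the lid about y.
- case: Black clamshell case fixed on the bench, shut at the start, 150 (x) x 180 (y) mm; the tray half is 18 mm tall with 5 mm walls and a grey foam floor 6 mm above the table; 40 mm tall with the lid shut, plus the knob. Origin: centre of its underside. The hinge is on its +x side. The housings lie in it in two rows, about 68 mm apart in x and 78 mm in y.
- plate: Leak-test plate: bare aluminium slab fixed on the bench, 170 (x) x 190 (y) x 12 mm, with four black rubber pads on top. Origin: centre of its underside.
- tray: Green tray for tested housings, fixed on the bench, 160 (x) x 190 (y) x 16 mm tall, walls 4 mm, floor 4 mm thick. Origin: centre of its underside.
- plunger (a joint): Red plunger of the hand pump, m: 0 up, 0.025 fully down on its stop. Spring-loaded: about 4 N starts it, 12 N holds it down; it rises by itself when let go.
- plunger_top (a point): Centre of the top face of the plunger's red disc head, 44 mm across; 115 mm above the table when up. The pump is a 60 mm square blue foot with a 34 mm metal barrel, fixed on the bench.
- jar: Amber jar with a blue cap, 52 mm across, 95 mm tall, a bystander. Origin: centre of its underside.
- wrench: Steel wrench 170 mm long lying on the bench, a bystander.
- mug: White mug 76 mm across, 85 mm tall, a bystander. Origin: centre of its underside.
- housing1_center (a point): Centre of a welded plastic housing, a yellow half on a grey half, 50 (x) x 40 (y) x 22 (z) mm, about 50 g, 11 mm above its underside; z points up as it lies at first. Three or four housings are in the case in a run; an absent one has no pose.
- housing2_center (a point): Centre of a welded plastic housing, a white half on a grey half, 50 (x) x 40 (y) x 22 (z) mm, about 50 g, 11 mm above its underside; z points up as it lies at first. Three or four housings are in the case in a run; an absent one has no pose.
- housing3_center (a point): Centre of a welded plastic housing, a blue half on a grey half, 50 (x) x 40 (y) x 22 (z) mm, about 50 g, 11 mm above its underside; z points up as it lies at first. Three or four housings are in the case in a run; an absent one has no pose.
- housing4_center (a point): Centre of a welded plastic housing, a red half on a grey half, 50 (x) x 40 (y) x 22 (z) mm, about 50 g, 11 mm above its underside; z points up as it lies at first. Three or four housings are in the case in a run; an absent one has no pose.
- pad1 (a point): Centre of a black rubber sealing pad, 58 (x) x 48 (y) mm, level with the top of the plate (12 mm above the table), at x -36, y -42 mm in the plate's frame.
- pad2 (a point): Centre of a black rubber sealing pad, 58 (x) x 48 (y) mm, level with the top of the plate (12 mm above the table), at x 36, y -42 mm in the plate's frame.
- pad3 (a point): Centre of a black rubber sealing pad, 58 (x) x 48 (y) mm, level with the top of the plate (12 mm above the table), at x -36, y 42 mm in the plate's frame.
- pad4 (a point): Centre of a black rubber sealing pad, 58 (x) x 48 (y) mm, level with the top of the plate (12 mm above the table), at x 36, y 42 mm in the plate's frame.
There are look-alikes about, which are no part of the job. Leave any yellow look-alike of the part that bears plunger alone.

How it is judged:
On the way, in this order (a step that is already met when the one before it is completed fails the run):
1. the case lid is over on its open side and stays there (value of joint lid above 1.8 rad and velocity of joint lid below 0.1 rad/s), for 0.4 s.
2. every housing lies flat and square on a pad of its own, the lid still open ((angle between housing1_center's own z axis and vertical below 0.15 rad or angle between housing1_center's own z axis and vertical above 2.99 rad) and angle between the x axis of each of housing1_center, housing2_center, housing3_center, housing4_center and the x axis of plate, either way round below 0.25 rad and z of housing1_center in the frame of plate between 0.018 and 0.028 m and (horizontal distance between housing1_center and pad1 below 0.012 m or horizontal distance between housing1_center and pad2 below 0.012 m or horizontal distance between housing1_center and pad3 below 0.012 m or horizontal distance between housing1_center and pad4 below 0.012 m) and (angle between housing2_center's own z axis and vertical below 0.15 rad or angle between housing2_center's own z axis and vertical above 2.99 rad) and z of housing2_center in the frame of plate between 0.018 and 0.028 m and (horizontal distance between housing2_center and pad1 below 0.012 m or horizontal distance between housing2_center and pad2 below 0.012 m or horizontal distance between housing2_center and pad3 below 0.012 m or horizontal distance between housing2_center and pad4 below 0.012 m) and (angle between housing3_center's own z axis and vertical below 0.15 rad or angle between housing3_center's own z axis and vertical above 2.99 rad) and z of housing3_center in the frame of plate between 0.018 and 0.028 m and (horizontal distance between housing3_center and pad1 below 0.012 m or horizontal distance between housing3_center and pad2 below 0.012 m or horizontal distance between housing3_center and pad3 below 0.012 m or horizontal distance between housing3_center and pad4 below 0.012 m) and (angle between housing4_center's own z axis and vertical below 0.15 rad or angle between housing4_center's own z axis and vertical above 2.99 rad) and z of housing4_center in the frame of plate between 0.018 and 0.028 m and (horizontal distance between housing4_center and pad1 below 0.012 m or horizontal distance between housing4_center and pad2 below 0.012 m or horizontal distance between housing4_center and pad3 below 0.012 m or horizontal distance between housing4_center and pad4 below 0.012 m) and value of joint lid above 1.7 rad), for 0.2 s.
3. the plunger is pressed down to its stop with every housing on its pad and the lid open (all of step 2 and value of joint plunger above 0.0225 m), for 0.1 s.
At the end, for the whole second after the job is handed in: Every housing lies flat (within 8 degrees, either face up) on the floor of the green tray, the lid is shut (below 0.06 rad), the plunger up (within 4 mm). On the pads: within 12 mm and 14 degrees; lid open above 1.7 rad; plunger pressed at least 22.5 mm ((angle between housing1_center's own z axis and vertical below 0.15 rad or angle between housing1_center's own z axis and vertical above 2.99 rad) and x of housing1_center in the frame of tray between -0.075 and 0.075 m and y of housing1_center in the frame of tray between -0.09 and 0.09 m and z of each of housing1_center, housing2_center, housing3_center, housing4_center in the frame of tray below 0.021 m and (angle between housing2_center's own z axis and vertical below 0.15 rad or angle between housing2_center's own z axis and vertical above 2.99 rad) and x of housing2_center in the frame of tray between -0.075 and 0.075 m and y of housing2_center in the frame of tray between -0.09 and 0.09 m and (angle between housing3_center's own z axis and vertical below 0.15 rad or angle between housing3_center's own z axis and vertical above 2.99 rad) and x of housing3_center in the frame of tray between -0.075 and 0.075 m and y of housing3_center in the frame of tray between -0.09 and 0.09 m and (angle between housing4_center's own z axis and vertical below 0.15 rad or angle between housing4_center's own z axis and vertical above 2.99 rad) and x of housing4_center in the frame of tray between -0.075 and 0.075 m and y of housing4_center in the frame of tray between -0.09 and 0.09 m and value of joint lid below 0.06 rad and value of joint plunger below 0.004 m); the robot touches nothing.
It fails at once if the jar is pushed aside (more than 40 mm) (distance of jar from where it was at the start of the episode above 0.04 m).
It fails at once if the mug is pushed aside (more than 40 mm) (distance of mug from where it was at the start of the episode above 0.04 m).
It fails at once if the wrench is pushed aside (more than 40 mm) (distance of wrench from where it was at the start of the episode above 0.04 m).
Of housing1, housing2, housing3, housing4 only 3 to 4 are there at a start; the rules pass over those that are not, and their reading is None.
At some moment in a run one of housing1, housing2, housing3, housing4 may be knocked a few centimetres aside while the robot is not near it.
Once in a run the grip may slacken for a moment while it holds something.
It also fails if it takes over 210 s, if anything falls off the work surface, if the arm or the gripper's body presses on something with over 40 N, if the wrist force passes 120 N, or if a joint passes its speed limit or range.

## Robot

A 6-joint arm with a two-finger parallel gripper is mounted at the origin on the work surface. World frame = base frame: x ahead of the robot, y to its left, z up, the work surface at z = 0. Lengths are in m, angles in rad, forces in N, time in s.
With the tool pointing down it reaches from about 0.35 to 0.85 m from the base axis. Payload 8.1 kg.
Tool frame: the origin (TCP) lies at the centre of the arm's flange, where the gripper is bolted on; the fingertips stand 186 mm ahead of it and the grasp point (between the pads) lies 167 mm ahead of it; z points along the fingers, y is the direction in which the jaws open and shut (so a half turn about z gives the same grasp; the last joint's range is limited). The gripper opens to 93 mm and grips with 3 to 60 N. Pads are 15 mm wide; open, the fingers measure 128 mm over their backs; the gripper's body (75 mm by 188 mm) begins 65 mm behind the grasp point.
Start: joints at [-1.267, 0.13, 1.488, -0, 1.523, -0.085], TCP at [0.227, -0.555, 0.405] pointing down, gripper open.
Joint ranges: [-2.96, 2.96], [-0.89, 2.26], [0.02, 2.5], [-1.34, 4.48], [0, 2.73], [-2.66, 2.66]. Speed limits (rad/s): [2.39, 2.39, 2.79, 3.14, 3.14, 3.14].

## Interface

Orientations are given as a rotation vector (axis times angle).
In Python, from plant import robot, viewer, order gives the robot as it stands.
- The arm moves only by the tool apply_moves, never from a script. Its argument "deltas" is a list of rows, each a list of 3 entries, a list of its own where there are three numbers: the finger opening in mm, from 0 to 93, then the shift along the tool's x, y, z in mm, then the turn about the tool's z in rad. In form: [[grip, [dx, dy, dz], yaw], ...]. A call has 1 to 5 rows; each row shifts and turns the commanded pose from where the row before left it, along the tool's axes as they then stand; what a row does not reach is not made up. A row lasts 1/8 s, in which the tool goes at most 62.5 mm and 10.7 degrees, less where a joint would pass 70% of its speed; a pose out of reach is approached as far as the arm can. A call is refused whole if a number of a shift passes 62.5 or a number of a turn 0.188, either way. A call with a gripper value outside its range is refused whole. The fingers move at their own pace and stop on an object; "grip_force" is the grip in N (left out, the last holds). Time passes only in rows, so rows that do not move let the fingers close. It gives the time, the measured TCP pose, the force and the opening at its end, in the units of the state.
- robot.read_state(): the state, without advancing time (a new reading comes with each control period).
- viewer.read_camera(name): name is "scene" or "top" or "wrist"; returns the picture (480x640x3 uint8, blue, green, red); there is no depth.
- viewer.get_calibration(name): a dict with "fx", "fy", "cx", "cy" (pixels), "distortion" ([k1, k2, p1, p2, k3] as OpenCV has them; the pictures are not rectified), "R" (3x3) and "t" (3): a world point X has camera coordinates R X + t. Camera axes: x right, y down, z forward; pixel columns grow to the right and rows downward; lengths in m; the calibration is good to about 2 mm. A picture is of the moment at which its call begins: read the wrist's pose just before it. get_calibration takes no time and is no camera call; for the wrist camera it gives the pose at the moment of the call.
- order.close_job(): hands the job in, once; it reports no verdict.
The state is a dict: "t": time; "q": joint angles; "dq": joint speeds; "joint_torque": joint torques, N m; "tool_pos": TCP position; "orientation": TCP orientation; "force": force on the tool from outside, world axes, zero at the start; "wrist_torque": the same for the moment, N m; "opening": finger opening in m.
Only numpy, scipy, OpenCV 4.12 (cv2) and the standard library are available. Lean on these libraries where they do the work, as an engineer would, in place of code of your own. Each camera call takes 0.05 s, during which the arm holds its last target. There are 200 camera calls.

## Working session

There is one attempt and no reset: what is moved stays moved. The work goes in short steps, Python scripts to look and compute and a tool call to move; the robot and the scene stay as the last step left them, time stands still between calls to the robot, and variables do not carry over. Pictures are saved under pics/ and viewed, about 12 in all and at most 16, crops included, and the job is handed in when it is done.

Besides the shell and the picture viewer there is one more tool, called after "Request:" as name(argument=value, ...), one argument or row to a line, values as JSON. apply_moves: Moves the arm, as the interface text tells. Its arguments: {"type":"object","properties":{"deltas":{"type":"array"},"grip_force":{"type":"number"}},"required":["deltas"]}

```bash
mkdir -p pics; ls; cat > h.py <<'E'
import numpy as np, cv2
from plant import robot, viewer, order
def snap(n,f=None):
    im=np.array(viewer.read_camera(n)); 
    if f: cv2.imwrite('pics/'+f,im)
    return im
def ray(c,uv,z):
    """pixel -> world point at height z"""
    K=np.array([[c['fx'],0,c['cx']],[0,c['fy'],c['cy']],[0,0,1]]);R=np.array(c['R']);t=np.array(c['t'])
    p=cv2.undistortPoints(np.array([[uv]],float),K,np.array(c['distortion']))[0,0]
    d=R.T@np.array([p[0],p[1],1]);o=-R.T@t
    return o+d*(z-o[2])/d[2]
def proj(c,X):
    K=np.array([[c['fx'],0,c['cx']],[0,c['fy'],c['cy']],[0,0,1]])
    return cv2.projectPoints(np.array([X],float),cv2.Rodrigues(np.array(c['R'],float))[0],np.array(c['t'],float),K,np.array(c['distortion']))[0][0,0]
E
python3 - <<'E'
from h import *
snap('top','top0.png');snap('scene','scene0.png')
for n in('top','scene'):
    c=viewer.get_calibration(n);print(n,c['fx'],-np.array(c['R']).T@np.array(c['t']))
s=robot.read_state();print(s)
E
```

```text
pics
top 599.2530425083863 [0.45733653 0.07590603 1.32065132]
scene 434.7104087379393 [1.04863057 0.32173655 0.84533002]
{'t': 0.1, 'q': array([-1.26737138e+00,  1.31058376e-01,  1.48916430e+00,  5.70208156e-07,
        1.52300399e+00, -8.54241107e-02]), 'dq': array([ 9.56021237e-04,  3.44543853e-06, -1.71585575e-03,  8.63407870e-04,
       -4.10981702e-05, -6.90676783e-04]), 'joint_torque': array([ 1.80542975e-03, -5.61339533e+01, -4.93099558e+01,  7.70437368e-02,
        2.91091623e-02, -3.99915689e-05]), 'tool_pos': array([ 0.22741939, -0.55500598,  0.40381172]), 'orientation': array([-3.08080817e+00, -6.06647909e-01,  2.78185117e-04]), 'force': array([-0.80484838, -0.64603973, -0.00216489]), 'wrist_torque': array([ 0.00216691,  0.00617203, -0.00983492]), 'opening': 0.09288669634964458}
```

View pics/top0.png

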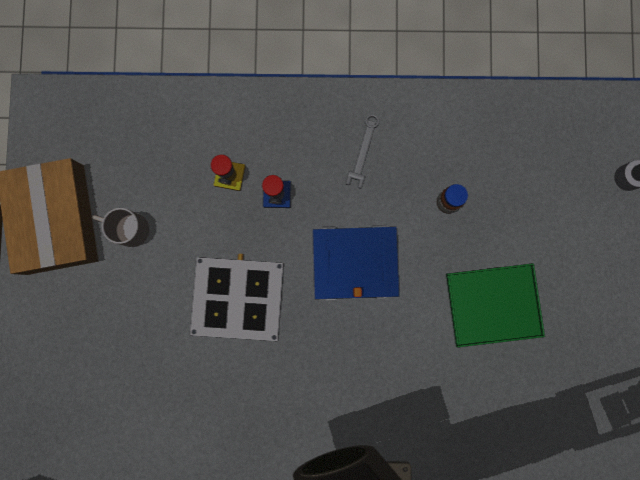

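View pics/scene0.png

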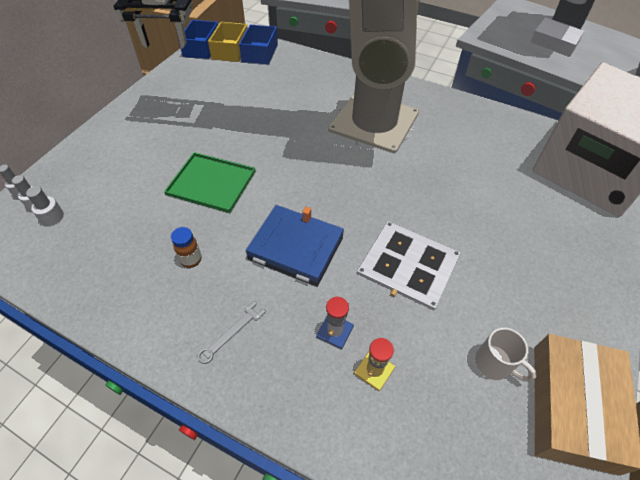

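The top view (x up, y left) shows the case at about (356,263) with its knob at (358,292), and the plate at (238,299). The tray is at (495,305) and the real pump (blue foot) has its head at (273,186). The yellow-foot look-alike is at (222,165). The jar, mug and wrench are clear of these.

```bash
cat >> h.py <<'E'
def rect(c,mask,z,box=None):
    m=mask.astype(np.uint8)*255
    if box: 
        k=np.zeros_like(m);u0,v0,u1,v1=box;k[v0:v1,u0:u1]=1;m=m*k
    cs=cv2.findContours(m,cv2.RETR_EXTERNAL,cv2.CHAIN_APPROX_NONE)[0]
    cn=max(cs,key=cv2.contourArea)
    P=np.array([ray(c,p[0],z)[:2] for p in cn])*1000
    (cx,cy),(w,h),a=cv2.minAreaRect(P.astype(np.float32))
    return (round(float(cx),1),round(float(cy),1)),(round(float(w),1),round(float(h),1)),round(float(a),1)
E
python3 - <<'E'
from h import *
im=cv2.imread('pics/top0.png');c=viewer.get_calibration('top')
B,G,R=[im[...,i].astype(int) for i in range(3)];hsv=cv2.cvtColor(im,cv2.COLOR_BGR2HSV)
H,S,V=[hsv[...,i].astype(int) for i in range(3)]
print('lid',rect(c,(H>100)&(H<130)&(S>120),.040,(295,215,415,310)))
print('knob',rect(c,(H>5)&(H<20)&(S>150),.076,(340,280,375,305)))
print('tray',rect(c,(H>45)&(H<75)&(S>120),.016,(430,250,560,360)))
print('plate',rect(c,(V>140)&(S<40),.012,(180,245,295,350)))
print('red',rect(c,((H<6)|(H>174))&(S>150),.115,(258,168,290,200)))
print('yred',rect(c,((H<6)|(H>174))&(S>150),.115,(205,150,240,180)))
for b in [(203,264,234,298),(244,268,271,300),(202,298,231,330),(240,302,270,333)]: print('pad',rect(c,(V<70),.012,b))
print('wrench',rect(c,(V>135)&(S<30),.005,(340,110,385,192)))
print('jar',rect(c,(H>100)&(H<130)&(S>150),.095,(440,180,470,210)))
print('mug',rect(c,(V>130)&(S<60),.085,(100,205,140,245)))
E
```

```text
lid ((532.3, 13.9), (149.1, 179.4), 2.6)
knob ((468.7, 12.0), (16.5, 12.4), 0.5)
tray ((446.0, -289.0), (159.0, 190.3), 7.6)Traceback (most recent call last):
  File "<stdin>", line 8, in <module>
  File "h.py", line 21, in rect
    cn=max(cs,key=cv2.contourArea)
ValueError: max() iterable argument is empty
```

```bash
python3 - <<'E'
from h import *
im=cv2.imread('pics/top0.png');c=viewer.get_calibration('top')
hsv=cv2.cvtColor(im,cv2.COLOR_BGR2HSV)
H,S,V=[hsv[...,i].astype(int) for i in range(3)]
print(hsv[330,237],hsv[120,205],hsv[230,110],hsv[282,219],hsv[300,30],hsv[140,365])
def t(n,*a):
    try: print(n,rect(c,*a))
    except Exception as e: print(n,'none')
t('plate',(V>125)&(S<60),.012,(180,245,295,350))
t('red',((H<6)|(H>174))&(S>150),.115,(258,168,290,200))
t('yred',((H<6)|(H>174))&(S>150),.115,(205,150,240,180))
for b in [(203,264,234,298),(244,268,271,300),(202,298,231,330),(240,302,270,333)]: t('pad',(V<60),.012,b)
t('foot',(H>100)&(H<130)&(S>120),.012,(255,170,300,215))
t('jar',(H>100)&(H<130)&(S>150),.095,(440,180,470,210))
E
```

```text
[120   6 121] [130   9  82] [ 9 45 40] [ 25 157  96] [135   7  78] [132  12 104]
plate ((455.5, 299.1), (2.2, 6.6), 0.8)
red ((683.4, 189.1), (41.4, 40.8), 1.1)
yred ((723.5, 294.5), (41.6, 41.1), 0.7)
pad ((489.7, 310.9), (47.0, 57.6), 87.0)
pad ((485.3, 227.0), (46.9, 57.5), 87.2)
pad ((418.1, 314.8), (46.6, 57.7), 88.3)
pad ((413.5, 231.2), (46.2, 57.8), 87.2)
foot ((682.5, 189.5), (58.2, 57.5), 1.1)
jar ((670.5, -189.2), (43.6, 46.0), 45.5)
```

```bash
cat >> h.py <<'E'
L=167.
def pose():
    s=robot.read_state();R=cv2.Rodrigues(np.array(s['orientation']))[0]
    p=np.array(s['tool_pos'])*1000; g=p+L*R[:,2]
    return s,p,R,g,np.arctan2(R[1,1],R[0,1])   # yaw = direction of tool y in world
def plan(wps):
    """wps: (grip,x,y,z,jawdir_deg,step_mm) grasp point world mm; or (grip,'w',n). prints rows in calls of 5"""
    s,p,R,g,a=pose()
    print('at',g.round(1),'jaw',round(np.degrees(a),1),'tilt',(R[:,2]).round(3),'q6',round(float(s['q'][5]),2))
    rows=[];g=g.copy()
    for w in wps:
        if w[1]=='w': rows+= [[w[0],[0,0,0],0]]*w[2]; continue
        gr,x,y,z,j,st=w; T=np.array([x,y,z],float)
        da=(np.radians(j)-a+np.pi/2)%np.pi-np.pi/2
        n=int(max(1,np.ceil(np.linalg.norm(T-g)/st),np.ceil(abs(da)/.17)))
        for k in range(n):
            D=(T-g)/(n-k); ty=np.array([np.cos(a),np.sin(a),0]); tz=np.array([0,0,-1.]); tx=np.cross(ty,tz)
            d=[int(round(D@e)) for e in(tx,ty,tz)]
            dy=round(-da/n,3)   # + about tool z (down) = clockwise seen from above
            rows.append([gr,d,dy]); g=g+d[0]*tx+d[1]*ty+d[2]*tz; a-=dy
    for i in range(0,len(rows),5): print(str(rows[i:i+5]).replace(' ',''))
E
python3 - <<'E'
from h import *
c=viewer.get_calibration('wrist');R=np.array(c['R']);print('wristcam',-R.T@np.array(c['t']),R.round(2).tolist(),c['fx'])
plan([(60,469,11.5,200,92.6,55),(60,469,11.5,64,92.6,40),(14,'w',4)])
E
```

```text
wristcam [ 0.29007206 -0.52937547  0.38223325] [[0.38, -0.93, -0.0], [-0.9, -0.37, 0.25], [-0.23, -0.09, -0.97]] 335.52842086559014
at [ 227.3 -554.7  236.8] jaw -67.7 tilt [-0.     0.002 -1.   ] q6 -0.09
[[60,[37,-36,3],np.float64(0.029)],[60,[35,-37,3],np.float64(0.029)],[60,[34,-38,3],np.float64(0.029)],[60,[33,-39,3],np.float64(0.029)],[60,[32,-40,3],np.float64(0.029)]]
[[60,[31,-41,3],np.float64(0.029)],[60,[30,-42,3],np.float64(0.029)],[60,[29,-43,3],np.float64(0.029)],[60,[27,-43,3],np.float64(0.029)],[60,[26,-44,3],np.float64(0.029)]]
[[60,[25,-45,3],np.float64(0.029)],[60,[23,-46,4],np.float64(0.029)],[60,[0,0,34],np.float64(-0.001)],[60,[0,0,34],np.float64(-0.001)],[60,[0,0,34],np.float64(-0.001)]]
[[60,[0,0,34],np.float64(-0.001)],[14,[0,0,0],0],[14,[0,0,0],0],[14,[0,0,0],0],[14,[0,0,0],0]]
```

Request:
apply_moves(
  deltas=[
    [60, [37, -36, 3], 0.029],
    [60, [35, -37, 3], 0.029],
    [60, [34, -38, 3], 0.029],
    [60, [33, -39, 3], 0.029],
    [60, [32, -40, 3], 0.029],
  ],
  grip_force=6,
)

```text
t: 0.72
tool_pos: [0.3278, -0.3181, 0.3893]
orientation: [-3.118, -0.38, 0.0]
force: [-0.0, -1.7, 1.1]
opening: 0.06
```

Request:
apply_moves(
  deltas=[
    [60, [31, -41, 3], 0.029],
    [60, [30, -42, 3], 0.029],
    [60, [29, -43, 3], 0.029],
    [60, [27, -43, 3], 0.029],
    [60, [26, -44, 3], 0.029],
  ],
)

```text
t: 1.35
tool_pos: [0.429, -0.0821, 0.3745]
orientation: [3.138, 0.153, 0.0]
force: [-0.2, -0.2, 0.9]
opening: 0.0599
```

Request:
apply_moves(
  deltas=[
    [60, [25, -45, 3], 0.029],
    [60, [23, -46, 4], 0.029],
    [60, [0, 0, 0], 0],
    [60, [0, 0, 0], 0],
  ],
)

```text
t: 1.85
tool_pos: [0.4687, 0.0109, 0.3673]
orientation: [3.141, 0.066, -0.002]
force: [-0.7, -0.1, -0.4]
opening: 0.0602
```

```bash
python3 - <<'E'
from h import *
s,p,R,g,a=pose();c=viewer.get_calibration('wrist');im=snap('wrist','w1.png')
hsv=cv2.cvtColor(im,cv2.COLOR_BGR2HSV);H,S,V=[hsv[...,i].astype(int) for i in range(3)]
print(rect(c,(H>5)&(H<20)&(S>150),.076))
plan([(60,469,11.5,64,92.6,40)])
E
```

```text
((643.3, -175.9), (13.5, 46.1), 3.2)
at [468.6  10.2 200.5] jaw -87.7 tilt [-0.001 -0.    -1.   ] q6 1.44
[[60,[0,0,34],np.float64(-0.001)],[60,[0,0,34],np.float64(-0.001)],[60,[0,-1,34],np.float64(-0.001)],[60,[0,0,35],np.float64(-0.001)]]
```

Request:
apply_moves(
  deltas=[
    [60, [0, 0, 34], 0],
    [60, [0, 0, 34], 0],
    [60, [0, -1, 34], 0],
    [60, [0, 0, 34], 0],
    [60, [0, 0, 0], 0],
  ],
)

```text
t: 2.52
tool_pos: [0.4673, 0.0107, 0.2295]
orientation: [-3.141, -0.061, 0.008]
force: [-0.2, 0.3, 0.4]
opening: 0.0603
```

Request:
apply_moves(
  deltas=[
    [12, [0, 0, 0], 0],
    [12, [0, 0, 0], 0],
    [12, [0, 0, 0], 0],
    [12, [0, 0, 0], 0],
    [12, [0, 0, 0], 0],
  ],
  grip_force=6,
)

```text
t: 3.15
tool_pos: [0.4691, 0.0115, 0.2321]
orientation: [3.139, 0.065, 0.001]
force: [0.4, -12.0, 2.3]
opening: 0.0159
```

```bash
cat >> h.py <<'E'
def arc(ths,hx,hy,yaw,grip,off=(0,0)):
    e=np.array([np.cos(np.radians(yaw)),np.sin(np.radians(yaw))]);w=[]
    for t in ths:
        x=-138*np.cos(t)+46*np.sin(t)+off[0]; z=18+46*np.cos(t)+138*np.sin(t)+off[1]
        w.append((grip,hx+x*e[0],hy+x*e[1],z,90+yaw,60))
    return w
E
python3 - <<'E'
from h import *
e=np.radians(2.6); hx,hy=532.3+75*np.cos(e),13.9+75*np.sin(e);print(hx,hy)
plan(arc(np.arange(.1,1.76,.11),hx,hy,2.6,12))
snap('scene','s1.png')
E
```

```text
607.2227927343035 17.302224109694034
at [469.2  11.3  65.1] jaw -87.6 tilt [ 0.001 -0.002 -1.   ] q6 1.45
[[12,[5,0,-12],np.float64(-0.004)],[12,[8,0,-15],np.float64(-0.0)],[12,[9,0,-13],np.float64(-0.0)],[12,[10,0,-12],np.float64(-0.0)],[12,[11,0,-11],np.float64(-0.0)]]
[[12,[13,0,-10],np.float64(-0.0)],[12,[14,0,-8],np.float64(-0.0)],[12,[14,0,-7],np.float64(-0.0)],[12,[16,0,-5],np.float64(-0.0)],[12,[15,0,-4],np.float64(-0.0)]]
[[12,[16,0,-1],np.float64(-0.0)],[12,[16,0,0],np.float64(-0.0)],[12,[16,0,2],np.float64(-0.0)],[12,[16,0,3],np.float64(-0.0)],[12,[15,0,6],np.float64(-0.0)]]
[[12,[14,0,6],np.float64(-0.0)]]
```

Request:
apply_moves(
  deltas=[
    [12, [5, 1, -12], 0],
    [12, [8, 0, -15], 0],
    [12, [9, 0, -13], 0],
    [12, [10, 0, -12], 0],
    [12, [11, 0, -11], 0],
  ],
)

```text
t: 3.82
tool_pos: [0.5129, 0.013, 0.2958]
orientation: [-3.14, -0.064, -0.002]
force: [0.4, 1.4, -4.2]
opening: 0.0161
```

Request:
apply_moves(
  deltas=[
    [12, [13, 0, -10], 0],
    [12, [14, 0, -8], 0],
    [12, [14, 0, -7], 0],
    [12, [16, 0, -5], 0],
    [12, [15, 0, -4], 0],
  ],
)

```text
t: 4.45
tool_pos: [0.585, 0.0162, 0.3293]
orientation: [-3.14, -0.065, -0.001]
force: [-0.4, 2.2, -5.5]
opening: 0.0161
```

Request:
apply_moves(
  deltas=[
    [12, [16, 0, -1], 0],
    [12, [16, 0, 0], 0],
    [12, [16, 0, 2], 0],
    [12, [16, 0, 3], 0],
    [12, [15, 0, 6], 0],
  ],
)

```text
t: 5.08
tool_pos: [0.6643, 0.0196, 0.3198]
orientation: [-3.14, -0.065, -0.004]
force: [0.1, 3.6, 0.1]
opening: 0.0158
```

```bash
python3 - <<'E'
from h import *
snap('scene','s2.png')
plan([(12,650,19.2,162,92.6,20)])
E
```

```text
at [665.8  19.9 152. ] jaw -87.6 tilt [ 0.003  0.001 -1.   ] q6 1.48
[[12,[-16,0,-10],np.float64(-0.004)]]
```

View pics/s2.png

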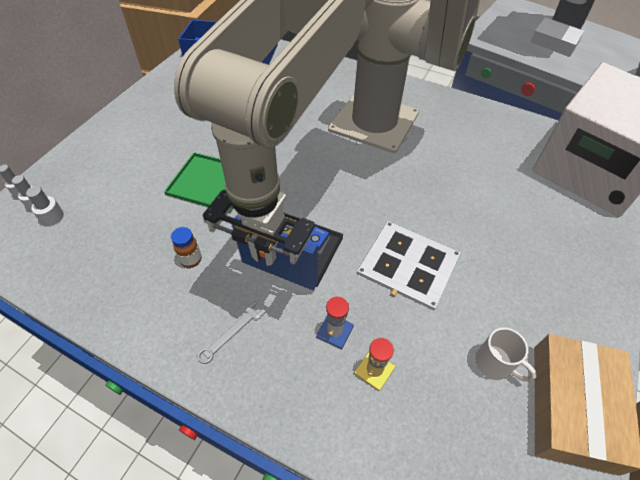

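Request:
apply_moves(
  deltas=[
    [12, [6, 0, 3], 0],
    [50, [0, 0, 0], 0],
    [50, [0, 0, 0], 0],
    [50, [0, 0, 0], 0],
  ],
)

```text
t: 5.62
tool_pos: [0.6687, 0.0189, 0.3159]
orientation: [3.141, 0.064, 0.0]
force: [0.8, 1.0, 0.9]
opening: 0.0412
```

Request:
apply_moves(
  deltas=[
    [50, [0, 0, -40], 0],
    [50, [0, 0, -40], 0],
    [50, [-50, 0, -20], 0],
    [50, [-50, 0, 0], 0],
    [50, [-50, 0, 0], 0],
  ],
)

```text
t: 6.25
tool_pos: [0.5173, 0.0127, 0.4162]
orientation: [3.141, 0.064, 0.002]
force: [0.0, -1.0, 1.2]
opening: 0.0501
```

Request:
apply_moves(
  deltas=[
    [50, [-20, 0, 0], 0],
    [50, [0, 0, 0], 0],
    [50, [0, 0, 0], 0],
  ],
)

```text
t: 6.62
tool_pos: [0.4994, 0.0121, 0.4161]
orientation: [3.141, 0.064, 0.002]
force: [-0.2, -0.3, 0.5]
opening: 0.05
```

```bash
python3 - <<'E'
from h import *
a=snap('wrist','w2.png');b=snap('top','top2.png')
cv2.imwrite('pics/m2.png',np.hstack([cv2.resize(a,(400,300)),cv2.resize(b[150:390,180:500],(400,300))]))
plan([])
E
```

```text
at [499.6  12.1 248.7] jaw -87.7 tilt [ 0. -0. -1.] q6 1.45
```

View pics/m2.png

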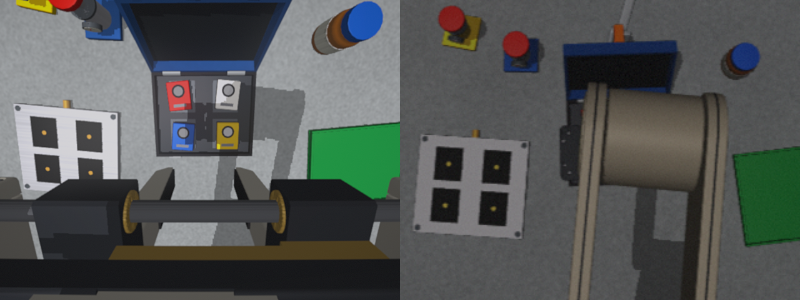

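The wrist view shows the lid leaning open and four housings: red and white in the far row at wrist px (286,150) and (366,150), blue and yellow in the near row at (294,217) and (366,215).

```bash
cat >> h.py <<'E'
def masks(im):
    hsv=cv2.cvtColor(im,cv2.COLOR_BGR2HSV);H,S,V=[hsv[...,i].astype(int) for i in range(3)]
    return {'red':((H<8)|(H>172))&(S>130)&(V>80),'white':(S<35)&(V>150),'blue':(H>100)&(H<125)&(S>90)&(V>90),'yellow':(H>15)&(H<32)&(S>120)&(V>80)}
def housings(c,im,z,box,show=True):
    """box: world mm x0,x1,y0,y1 at height z"""
    out={}
    q=np.array([proj(c,np.array([x,y,z*1000])/1000) for x in box[:2] for y in box[2:]])
    b=[int(v) for v in (*q.min(0).clip(0),*q.max(0))]
    for n,m in masks(im).items():
        try: out[n]=rect(c,cv2.morphologyEx(m.astype(np.uint8),cv2.MORPH_CLOSE,np.ones((5,5)))>0,z,b)
        except ValueError: out[n]=None
        if show: print(n,out[n])
    return out
E
python3 - <<'E'
from h import *
c=viewer.get_calibration('wrist');im=cv2.imread('pics/w2.png')
print(-np.array(c['R']).T@np.array(c['t']))
housings(c,im,.028,(460,606,-72,98))
cv2.imwrite('pics/c2.png',cv2.resize(im[90:270,210:440],None,fx=3,fy=3))
E
```

```text
[0.56731887 0.01478882 0.39416795]
red ((564.5, 57.5), (47.6, 38.8), 8.3)
white ((569.7, -24.7), (37.6, 46.9), 87.2)
blue ((493.8, 49.5), (38.7, 49.4), 87.8)
yellow ((499.2, -29.3), (48.5, 38.7), 2.3)
```

View pics/c2.png

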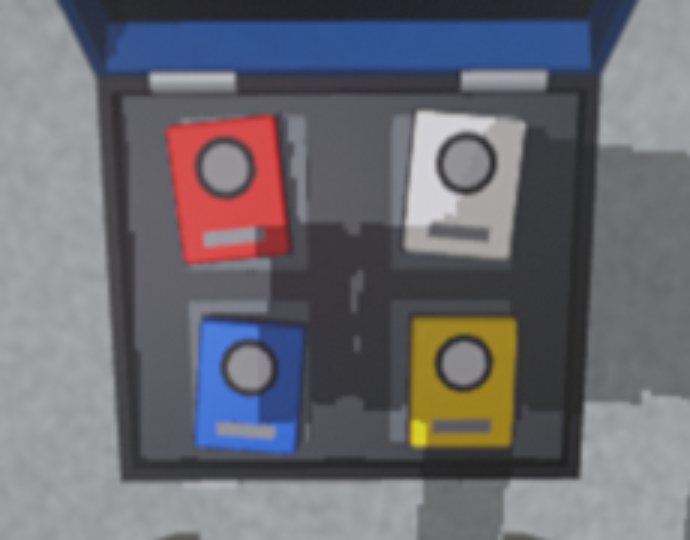

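Four housings are measured, with sizes matching 50x40. I'll start with blue and grip just above the case wall height.

```bash
cat >> h.py <<'E'
PAD={1:(413.5,231.2),2:(485.3,227.),3:(418.1,314.8),4:(489.7,310.9)}
def pickplace(x,y,yaw,X,Y,YAW,zp=38.5,zl=45.,nxt=None,op=56):
    if yaw>45: yaw-=90
    w=[(op,x,y,120,90+yaw,50),(op,x,y,zp,90+yaw,28),(20,'w',4),(20,x,y,120,90+yaw,28),(20,X,Y,120,90+YAW,50),(20,X,Y,zl+10,90+YAW,33),(20,X,Y,zl,90+YAW,10),(20,'w',1),(op,'w',2),(op,X,Y,130,90+YAW,45)]
    if nxt: w+=[(op,nxt[0],nxt[1],200,90+YAW,50),(op,'w',1)]
    plan(w)
E
sed -i 's/dy=round(-da\/n,3)/dy=round(float(-da\/n),3)+0.0/' h.py
python3 - <<'E'
from h import *
pickplace(493.8,49.5,-2.2,*PAD[3],-3.1,nxt=(500,12))
E
```

```text
at [499.6  12.1 248.7] jaw -87.7 tilt [ 0. -0. -1.] q6 1.45
[[56,[-1,-13,43],0.026],[56,[-2,-12,43],0.026],[56,[-2,-12,43],0.026],[56,[0,0,27],0.0],[56,[0,0,27],0.0]]
[[56,[0,0,27],0.0],[20,[0,0,0],0],[20,[0,0,0],0],[20,[0,0,0],0],[20,[0,0,0],0]]
[[20,[0,0,-27],0.0],[20,[0,0,-27],0.0],[20,[0,0,-27],0.0],[20,[-14,-44,0],0.003],[20,[-14,-44,0],0.003]]
[[20,[-15,-44,0],0.003],[20,[-15,-43,0],0.003],[20,[-15,-44,0],0.003],[20,[-15,-43,0],0.003],[20,[0,0,32],-0.001]]
[[20,[0,0,33],-0.001],[20,[0,0,10],0.001],[20,[0,0,0],0],[56,[0,0,0],0],[56,[0,0,0],0]]
[[56,[0,0,-43],0.0],[56,[0,0,-42],0.0],[56,[14,43,-10],0.0],[56,[14,42,-10],0.0],[56,[14,43,-10],0.0]]
[[56,[14,42,-10],0.0],[56,[14,43,-10],0.0],[56,[14,42,-10],0.0],[56,[14,43,-10],0.0],[56,[0,0,0],0]]
```

Request:
apply_moves(
  deltas=[
    [56, [-1, -13, 43], 0.026],
    [56, [-2, -12, 43], 0.026],
    [56, [-2, -12, 43], 0.026],
    [56, [0, 0, 27], 0],
    [56, [0, 0, 27], 0],
  ],
  grip_force=25,
)

```text
t: 7.35
tool_pos: [0.4937, 0.0494, 0.2312]
orientation: [3.141, -0.058, -0.002]
force: [-0.3, 0.3, 1.0]
opening: 0.056
```

Request:
apply_moves(
  deltas=[
    [56, [0, 0, 27], 0],
    [20, [0, 0, 0], 0],
    [20, [0, 0, 0], 0],
    [20, [0, 0, 0], 0],
    [20, [0, 0, 0], 0],
  ],
)

```text
t: 7.98
tool_pos: [0.4939, 0.0491, 0.2068]
orientation: [-3.141, 0.058, -0.003]
force: [1.0, 0.1, 0.6]
opening: 0.0395
```

Request:
apply_moves(
  deltas=[
    [20, [0, 0, -27], 0],
    [20, [0, 0, -27], 0],
    [20, [0, 0, -27], 0],
  ],
)

```text
t: 8.35
tool_pos: [0.4934, 0.0491, 0.2881]
orientation: [-3.141, 0.058, -0.001]
force: [-0.8, -0.9, -0.9]
opening: 0.0395
```

```bash
python3 - <<'E'
from h import *
snap('wrist','w3.png');im=snap('scene','s3.png')
cv2.imwrite('pics/s3c.png',cv2.resize(im[160:340,180:480],None,fx=2.5,fy=2.5))
plan([])
E
```

```text
at [496.   49.1 123.7] jaw -92.1 tilt [ 0.007  0.    -1.   ] q6 1.6
```

View pics/s3c.png

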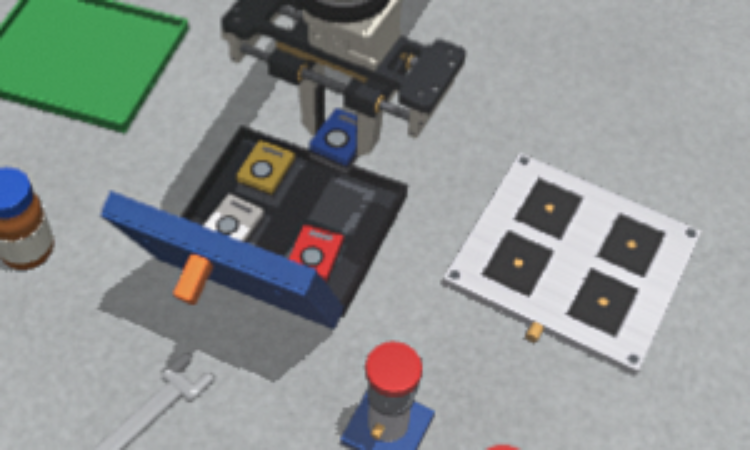

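Request:
apply_moves(
  deltas=[
    [20, [-14, -44, 0], 0.003],
    [20, [-14, -44, 0], 0.003],
    [20, [-15, -44, 0], 0.003],
    [20, [-15, -43, 0], 0.003],
    [20, [-15, -44, 0], 0.003],
  ],
)

```text
t: 9.07
tool_pos: [0.429, 0.2723, 0.2858]
orientation: [3.14, -0.082, -0.001]
force: [0.3, -0.1, -0.7]
opening: 0.0396
```

Request:
apply_moves(
  deltas=[
    [20, [-15, -43, 0], 0.003],
    [20, [0, 0, 32], 0],
    [20, [0, 0, 33], 0],
    [20, [0, 0, 10], 0],
    [20, [0, 0, 1], 0],
  ],
)

```text
t: 9.7
tool_pos: [0.4168, 0.3145, 0.2106]
orientation: [3.139, -0.087, -0.003]
force: [-5.9, -3.4, 12.9]
opening: 0.0397
```

Request:
apply_moves(
  deltas=[
    [56, [0, 0, 0], 0],
    [56, [0, 0, 0], 0],
    [56, [0, 0, -43], 0],
    [56, [0, 0, -42], 0],
    [56, [14, 43, -10], 0],
  ],
)

```text
t: 10.32
tool_pos: [0.4295, 0.2727, 0.3096]
orientation: [-3.137, 0.081, -0.009]
force: [0.5, -0.3, -0.5]
opening: 0.0558
```

Request:
apply_moves(
  deltas=[
    [56, [14, 42, -10], 0],
    [56, [14, 43, -10], 0],
    [56, [14, 42, -10], 0],
    [56, [14, 43, -10], 0],
    [56, [0, 0, 0], 0],
  ],
)

```text
t: 10.95
tool_pos: [0.4762, 0.0958, 0.3468]
orientation: [3.14, -0.093, 0.003]
force: [-0.4, 0.0, -0.4]
opening: 0.0562
```

```bash
python3 - <<'E'
from h import *
plan([])
im=snap('wrist','w4.png');c=viewer.get_calibration('wrist')
print('case');h=housings(c,im,.028,(460,606,-72,98))
print('plate');housings(c,im,.034,(375,535,185,360))
x=h['yellow'];yw=x[2] if x[1][0]>x[1][1] else x[2]-90
pickplace(*x[0],yw,*PAD[1],-3.1,nxt=(500,60))
E
```

```text
at [476.5  95.7 179.8] jaw -93.4 tilt [ 0.002 -0.    -1.   ] q6 1.72
case
red ((563.2, 60.6), (47.9, 38.3), 8.1)
white ((568.3, -21.9), (38.4, 46.0), 86.9)
blue ((604.4, 28.0), (140.3, 14.3), 86.8)
yellow ((497.8, -25.9), (49.1, 40.3), 1.9)
plate
red None
white ((471.2, 277.9), (214.5, 140.5), 86.5)
blue ((436.9, 312.6), (12.3, 40.0), 10.7)
yellow ((391.1, 232.0), (16.0, 47.2), 50.5)
at [475.8  97.2 179.1] jaw -93.3 tilt [ 0.001  0.    -1.   ] q6 1.72
[[56,[10,41,20],-0.03],[56,[8,41,20],-0.03],[56,[7,40,19],-0.03],[56,[0,0,27],0.0],[56,[0,0,27],0.0]]
[[56,[0,0,28],0.0],[20,[0,0,0],0],[20,[0,0,0],0],[20,[0,0,0],0],[20,[0,0,0],0]]
[[20,[0,0,-27],0.0],[20,[0,0,-27],0.0],[20,[0,0,-28],0.0],[20,[-13,-43,0],0.014],[20,[-13,-43,0],0.014]]
[[20,[-14,-43,0],0.014],[20,[-14,-43,0],0.014],[20,[-15,-42,0],0.014],[20,[-16,-42,0],0.014],[20,[0,0,33],0.001]]
[[20,[0,0,32],0.001],[20,[0,0,5],0.0],[20,[0,0,5],0.0],[20,[0,0,0],0],[56,[0,0,0],0]]
[[56,[0,0,0],0],[56,[0,0,-42],0.0],[56,[0,0,-43],0.0],[56,[19,33,-14],0.0],[56,[19,33,-14],0.0]]
[[56,[19,33,-14],0.0],[56,[20,33,-14],0.0],[56,[19,34,-14],0.0],[56,[0,0,0],0]]
```

View pics/w4.png

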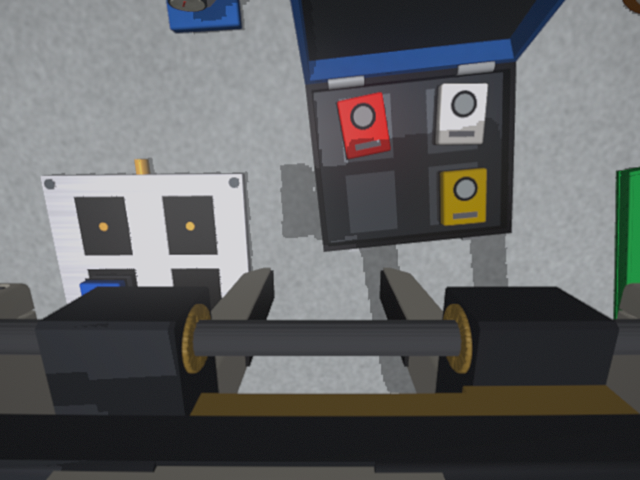

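Request:
apply_moves(
  deltas=[
    [56, [10, 41, 20], -0.03],
    [56, [8, 41, 20], -0.03],
    [56, [7, 42, 19], -0.03],
    [56, [0, 0, 27], 0],
    [56, [0, 0, 27], 0],
  ],
)

```text
t: 11.62
tool_pos: [0.497, -0.0257, 0.2315]
orientation: [-3.141, -0.054, 0.001]
force: [0.1, 0.5, -0.6]
opening: 0.0559
```

Request:
apply_moves(
  deltas=[
    [56, [0, 0, 28], 0],
    [20, [0, 0, 0], 0],
    [20, [0, 0, 0], 0],
    [20, [0, 0, 0], 0],
    [20, [0, 0, 0], 0],
  ],
)

```text
t: 12.25
tool_pos: [0.4977, -0.0263, 0.2058]
orientation: [3.141, 0.055, 0.003]
force: [1.1, 0.0, -0.4]
opening: 0.0394
```

Request:
apply_moves(
  deltas=[
    [20, [0, 0, -27], 0],
    [20, [0, 0, -27], 0],
    [20, [0, 0, -28], 0],
    [20, [-13, -43, 0], 0.014],
    [20, [-13, -43, 0], 0.014],
  ],
)

```text
t: 12.88
tool_pos: [0.4688, 0.0594, 0.288]
orientation: [-3.141, -0.007, -0.004]
force: [0.4, 0.5, 0.2]
opening: 0.0401
```

Request:
apply_moves(
  deltas=[
    [20, [-14, -44, 0], 0.014],
    [20, [-14, -44, 0], 0.014],
    [20, [-15, -42, 0], 0.014],
    [20, [-16, -42, 0], 0.014],
    [20, [0, 0, 33], 0],
  ],
)

```text
t: 13.5
tool_pos: [0.4128, 0.2349, 0.2568]
orientation: [-3.137, 0.072, -0.01]
force: [0.6, 0.2, -0.9]
opening: 0.0399
```

Request:
apply_moves(
  deltas=[
    [20, [0, 0, 32], 0],
    [20, [0, 0, 5], 0],
    [20, [0, 0, 5], 0],
    [20, [0, 0, 0], 0],
    [56, [0, 0, 0], 0],
  ],
)

```text
t: 14.12
tool_pos: [0.4128, 0.2318, 0.2129]
orientation: [-3.14, 0.078, -0.003]
force: [-0.3, 0.4, -0.3]
opening: 0.0455
```

Request:
apply_moves(
  deltas=[
    [56, [0, 0, 0], 0],
    [56, [0, 0, -42], 0],
    [56, [0, 0, -43], 0],
    [56, [19, 33, -14], 0],
    [56, [19, 33, -14], 0],
  ],
)

```text
t: 14.75
tool_pos: [0.4473, 0.1634, 0.3263]
orientation: [-3.14, 0.075, -0.003]
force: [0.3, -0.4, 0.2]
opening: 0.0559
```

Request:
apply_moves(
  deltas=[
    [56, [19, 33, -14], 0],
    [56, [20, 33, -14], 0],
    [56, [0, 50, 0], 0],
    [56, [0, 0, 0], 0],
    [56, [0, 0, 0], 0],
  ],
)

```text
t: 15.38
tool_pos: [0.4801, 0.0463, 0.3528]
orientation: [-3.14, 0.079, -0.0]
force: [0.4, -0.3, -0.2]
opening: 0.0564
```

```bash
python3 - <<'E'
from h import *
c=viewer.get_calibration('wrist');im=snap('wrist','w5.png');top=snap('top','top5.png')
print('case');h=housings(c,im,.028,(460,606,-72,98))
ct=viewer.get_calibration('top');print('top');housings(ct,top,.034,(375,535,185,360))
cv2.imwrite('pics/m5.png',np.hstack([cv2.resize(im,(400,300)),cv2.resize(top[150:390,180:500],(400,300))]))
x=h['red'];yw=x[2] if x[1][0]>x[1][1] else x[2]-90
pickplace(*x[0],yw,*PAD[4],-3.1,nxt=(500,40))
E
```

```text
case
red ((564.1, 57.9), (48.2, 38.3), 8.1)
white ((569.5, -24.6), (38.2, 46.7), 87.2)
blue ((605.1, 34.1), (128.8, 12.4), 87.1)
yellow None
top
red None
white None
blue ((415.6, 314.8), (38.1, 46.9), 86.4)
yellow ((416.3, 231.6), (38.1, 47.7), 87.5)
at [480.   47.1 185.7] jaw -92.8 tilt [-0.  0. -1.] q6 1.61
[[56,[28,-5,22],-0.063],[56,[28,-3,22],-0.063],[56,[28,-2,22],-0.063],[56,[0,0,27],0.0],[56,[0,0,27],0.0]]
[[56,[0,0,27],0.0],[20,[0,0,0],0],[20,[0,0,0],0],[20,[0,0,0],0],[20,[0,0,0],0]]
[[20,[0,0,-27],0.0],[20,[0,0,-27],0.0],[20,[0,0,-27],0.0],[20,[-6,-43,0],0.032],[20,[-8,-43,0],0.032]]
[[20,[-9,-43,0],0.032],[20,[-11,-43,0],0.032],[20,[-12,-42,0],0.032],[20,[-13,-42,0],0.032],[20,[0,0,32],0.001]]
[[20,[0,0,33],0.001],[20,[0,0,10],0.001],[20,[0,0,0],0],[56,[0,0,0],0],[56,[0,0,0],0]]
[[56,[0,0,-43],0.0],[56,[0,0,-42],0.0],[56,[4,45,-12],0.0],[56,[4,45,-12],0.0],[56,[4,45,-12],0.0]]
[[56,[4,45,-11],0.0],[56,[5,45,-12],0.0],[56,[4,45,-11],0.0],[56,[0,0,0],0]]
```

View pics/m5.png

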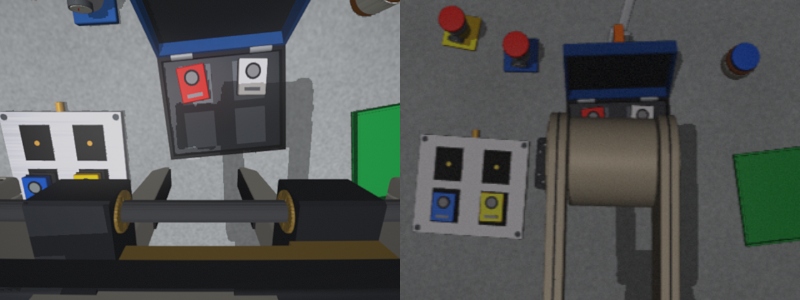

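Request:
apply_moves(
  deltas=[
    [56, [28, -5, 22], -0.063],
    [56, [28, -3, 22], -0.063],
    [56, [28, -2, 22], -0.063],
    [56, [0, 0, 27], 0],
    [56, [0, 0, 27], 0],
  ],
)

```text
t: 16.1
tool_pos: [0.5642, 0.0589, 0.2316]
orientation: [-3.133, -0.223, 0.001]
force: [-0.0, -0.1, -0.0]
opening: 0.056
```

Request:
apply_moves(
  deltas=[
    [56, [0, 0, 27], 0],
    [20, [0, 0, 0], 0],
    [20, [0, 0, 0], 0],
    [20, [0, 0, 0], 0],
    [20, [0, 0, 0], 0],
  ],
)

```text
t: 16.73
tool_pos: [0.5646, 0.0574, 0.2069]
orientation: [3.134, 0.22, 0.003]
force: [0.1, -0.5, -0.1]
opening: 0.0399
```

Request:
apply_moves(
  deltas=[
    [20, [0, 0, -27], 0],
    [20, [0, 0, -27], 0],
    [20, [0, 0, -27], 0],
    [20, [-6, -43, 0], 0.032],
    [20, [-8, -43, 0], 0.032],
  ],
)

```text
t: 17.35
tool_pos: [0.5397, 0.1414, 0.2881]
orientation: [-3.139, -0.115, -0.003]
force: [0.9, -0.1, -2.0]
opening: 0.0399
```

Request:
apply_moves(
  deltas=[
    [20, [-9, -43, 0], 0.032],
    [20, [-11, -43, 0], 0.032],
    [20, [-12, -42, 0], 0.032],
    [20, [-13, -42, 0], 0.032],
    [20, [0, 0, 32], 0],
  ],
)

```text
t: 17.98
tool_pos: [0.4903, 0.3132, 0.2582]
orientation: [-3.136, 0.077, -0.01]
force: [1.2, 0.1, -1.1]
opening: 0.0397
```

Request:
apply_moves(
  deltas=[
    [20, [0, 0, 33], 0],
    [20, [0, 0, 10], 0],
    [20, [0, 0, 0], 0],
    [56, [0, 0, 0], 0],
    [56, [0, 0, 0], 0],
  ],
)

```text
t: 18.6
tool_pos: [0.4901, 0.3097, 0.2124]
orientation: [-3.14, 0.082, -0.001]
force: [1.0, -0.6, -0.2]
opening: 0.0541
```

Request:
apply_moves(
  deltas=[
    [56, [0, 0, -43], 0],
    [56, [0, 0, -42], 0],
    [56, [4, 45, -12], 0],
    [56, [4, 45, -12], 0],
    [56, [4, 45, -12], 0],
  ],
)

```text
t: 19.23
tool_pos: [0.4947, 0.173, 0.3336]
orientation: [-3.14, 0.081, -0.001]
force: [2.1, -0.2, -0.3]
opening: 0.0562
```

Request:
apply_moves(
  deltas=[
    [56, [4, 45, -11], 0],
    [56, [5, 45, -12], 0],
    [56, [4, 45, -11], 0],
    [56, [0, 0, 0], 0],
    [56, [0, 0, 0], 0],
  ],
)

```text
t: 19.85
tool_pos: [0.5007, 0.0389, 0.3668]
orientation: [-3.14, 0.083, -0.0]
force: [0.5, 0.3, -0.3]
opening: 0.0559
```

```bash
python3 - <<'E'
from h import *
c=viewer.get_calibration('wrist');im=snap('wrist','w6.png');top=snap('top','top6.png')
print('case');h=housings(c,im,.028,(460,603,-72,98))
ct=viewer.get_calibration('top');print('top');housings(ct,top,.034,(375,535,185,360))
x=h['white'];yw=x[2] if x[1][0]>x[1][1] else x[2]-90
pickplace(*x[0],yw,*PAD[2],-3.1,nxt=(520,130))
E
```

```text
case
red None
white ((569.6, -24.7), (38.1, 46.9), 87.0)
blue ((604.5, 45.7), (105.4, 10.1), 86.9)
yellow None
top
red ((490.3, 310.1), (38.8, 47.3), 86.4)
white None
blue ((415.5, 314.9), (37.9, 46.9), 85.9)
yellow ((416.3, 231.6), (38.1, 47.6), 87.5)
at [500.4  39.8 199.3] jaw -92.9 tilt [-0.001  0.    -1.   ] q6 1.6
[[56,[24,20,26],0.0],[56,[24,20,27],0.0],[56,[24,21,26],0.0],[56,[0,0,27],0.0],[56,[0,0,27],0.0]]
[[56,[0,0,28],0.0],[20,[0,0,0],0],[20,[0,0,0],0],[20,[0,0,0],0],[20,[0,0,0],0]]
[[20,[0,0,-27],0.0],[20,[0,0,-27],0.0],[20,[0,0,-28],0.0],[20,[-16,-41,0],0.0],[20,[-16,-41,0],0.0]]
[[20,[-16,-41,0],0.0],[20,[-16,-41,0],0.0],[20,[-16,-42,0],0.0],[20,[-17,-41,0],0.0],[20,[0,0,33],0.001]]
[[20,[0,0,32],0.001],[20,[0,0,5],0.0],[20,[0,0,5],0.0],[20,[0,0,0],0],[56,[0,0,0],0]]
[[56,[0,0,0],0],[56,[0,0,-42],0.0],[56,[0,0,-43],0.0],[56,[13,32,-23],0.0],[56,[14,31,-23],0.0]]
[[56,[13,32,-24],0.0],[56,[0,0,0],0]]
```

Request:
apply_moves(
  deltas=[
    [56, [24, 20, 26], 0],
    [56, [24, 20, 27], 0],
    [56, [24, 21, 26], 0],
    [56, [0, 0, 27], 0],
    [56, [0, 0, 27], 0],
  ],
)

```text
t: 20.58
tool_pos: [0.5695, -0.0248, 0.2321]
orientation: [-3.14, 0.08, 0.002]
force: [0.2, 0.6, -0.7]
opening: 0.0563
```

Request:
apply_moves(
  deltas=[
    [56, [0, 0, 28], 0],
    [20, [0, 0, 0], 0],
    [20, [0, 0, 0], 0],
    [20, [0, 0, 0], 0],
    [20, [0, 0, 0], 0],
  ],
)

```text
t: 21.2
tool_pos: [0.5699, -0.0259, 0.2069]
orientation: [3.14, -0.082, 0.003]
force: [0.1, 0.0, -0.0]
opening: 0.0391
```

Request:
apply_moves(
  deltas=[
    [20, [0, 0, -27], 0],
    [20, [0, 0, -27], 0],
    [20, [0, 0, -28], 0],
    [20, [-16, -41, 0], 0],
    [20, [-16, -41, 0], 0],
  ],
)

```text
t: 21.82
tool_pos: [0.5418, 0.0581, 0.2891]
orientation: [-3.14, 0.085, -0.004]
force: [-1.1, -0.0, -0.6]
opening: 0.0396
```

Request:
apply_moves(
  deltas=[
    [20, [-16, -41, 0], 0],
    [20, [-16, -41, 0], 0],
    [20, [-16, -42, 0], 0],
    [20, [-17, -41, 0], 0],
    [20, [0, 0, 33], 0],
  ],
)

```text
t: 22.45
tool_pos: [0.486, 0.229, 0.2581]
orientation: [-3.137, 0.076, -0.011]
force: [-0.1, 0.3, -1.1]
opening: 0.0393
```

Request:
apply_moves(
  deltas=[
    [20, [0, 0, 32], 0],
    [20, [0, 0, 5], 0],
    [20, [0, 0, 5], 0],
    [20, [0, 0, 0], 0],
    [56, [0, 0, 0], 0],
  ],
)

```text
t: 23.08
tool_pos: [0.4861, 0.2259, 0.214]
orientation: [-3.14, 0.082, -0.003]
force: [-0.3, -0.2, 0.7]
opening: 0.0458
```

Request:
apply_moves(
  deltas=[
    [56, [0, 0, 0], 0],
    [56, [0, 0, -42], 0],
    [56, [0, 0, -43], 0],
    [56, [13, 45, -23], 0],
    [56, [14, 45, -23], 0],
  ],
)

```text
t: 23.7
tool_pos: [0.5078, 0.1339, 0.3454]
orientation: [-3.14, 0.079, -0.002]
force: [1.4, -0.6, -0.4]
opening: 0.0565
```

Request:
apply_moves(
  deltas=[
    [0, [13, 45, -24], 0],
    [0, [0, 45, 0], 0],
    [0, [0, 0, 0], 0],
    [0, [0, 0, 0], 0],
  ],
)

```text
t: 24.2
tool_pos: [0.5159, 0.0442, 0.3678]
orientation: [-3.14, 0.083, -0.0]
force: [-0.3, 0.7, 0.7]
opening: 0.0206
```

```bash
python3 - <<'E'
from h import *
im=snap('wrist','w7.png');top=snap('top','top7.png')
ct=viewer.get_calibration('top');print('top');housings(ct,top,.034,(375,535,185,360))
cv2.imwrite('pics/m7.png',np.hstack([cv2.resize(im,(400,300)),cv2.resize(top[150:390,180:500],(400,300))]))
plan([(0,683,189.3,170,92,50),(0,683,189.3,141,92,12),(0,683,189.3,107,92,7)])
E
```

```text
top
red ((490.3, 310.1), (38.9, 47.3), 86.4)
white None
blue ((415.6, 315.0), (37.8, 46.9), 86.4)
yellow ((416.3, 231.7), (38.2, 47.6), 87.5)
at [515.9  45.  200.5] jaw -92.9 tilt [-0.  0. -1.] q6 1.61
[[0,[32,-31,6],-0.017],[0,[32,-30,6],-0.017],[0,[33,-29,6],-0.017],[0,[34,-29,6],-0.017],[0,[34,-28,7],-0.017]]
[[0,[0,0,10],0.0],[0,[0,0,9],0.0],[0,[0,0,10],0.0],[0,[0,0,7],0.0],[0,[0,0,7],0.0]]
[[0,[0,0,7],0.0],[0,[0,0,6],0.0],[0,[0,0,7],0.0]]
```

View pics/m7.png

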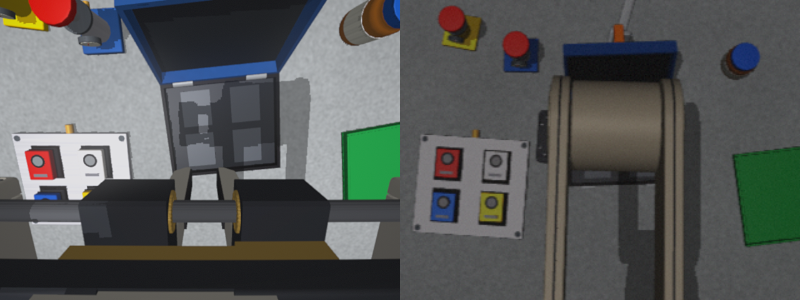

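Request:
apply_moves(
  deltas=[
    [0, [32, -31, 6], -0.017],
    [0, [32, -30, 6], -0.017],
    [0, [33, -29, 6], -0.017],
    [0, [34, -29, 6], -0.017],
    [0, [34, -28, 7], -0.017],
  ],
)

```text
t: 24.92
tool_pos: [0.6843, 0.1908, 0.3361]
orientation: [-3.141, -0.056, 0.001]
force: [0.2, -0.9, -0.4]
opening: 0.0005
```

Request:
apply_moves(
  deltas=[
    [0, [0, 0, 10], 0],
    [0, [0, 0, 9], 0],
    [0, [0, 0, 10], 0],
    [0, [0, 0, 7], 0],
    [0, [0, 0, 7], 0],
  ],
)

```text
t: 25.55
tool_pos: [0.6834, 0.1875, 0.2945]
orientation: [3.141, 0.051, 0.0]
force: [-4.6, -1.9, 6.1]
opening: 0.0003
```

Request:
apply_moves(
  deltas=[
    [0, [0, 0, 7], 0],
    [0, [0, 0, 6], 0],
    [0, [0, 0, 4], 0],
    [0, [0, 0, 0], 0],
  ],
)

```text
t: 26.05
tool_pos: [0.6835, 0.1876, 0.2783]
orientation: [3.141, 0.051, 0.0]
force: [-7.0, -2.0, 10.7]
opening: 0.0007
```

```bash
python3 - <<'E'
from h import *
s,p,R,g,a=pose();print(g,s['force'])
im=snap('scene','s8.png');cv2.imwrite('pics/s8c.png',cv2.resize(im[200:400,250:520],None,fx=2.5,fy=2.5))
E
```

```text
[683.58967814 187.55784854 111.26510394] [-6.9716477  -2.01883451 10.74431864]
```

View pics/s8c.png

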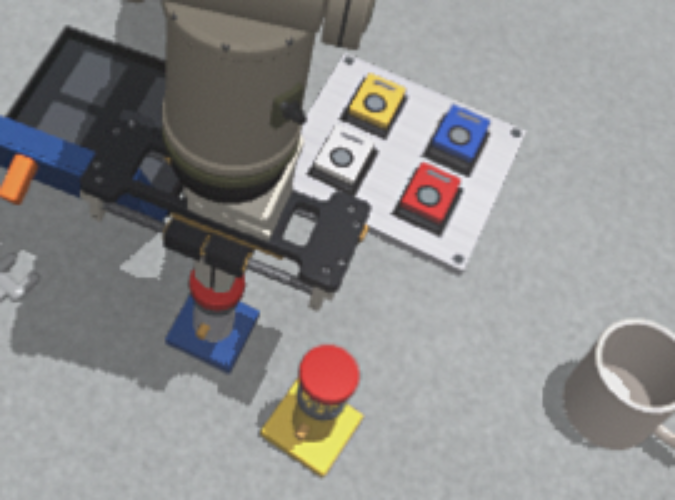

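Request:
apply_moves(
  deltas=[
    [0, [0, 0, 2], 0],
    [0, [0, 0, 0], 0],
  ],
)

```text
t: 26.35
tool_pos: [0.6836, 0.1876, 0.2766]
orientation: [3.141, 0.051, 0.001]
force: [-8.4, -1.0, 11.7]
opening: 0.0008
```

Request:
apply_moves(
  deltas=[
    [0, [0, 0, 2], 0],
    [0, [0, 0, 0], 0],
  ],
)

```text
t: 26.6
tool_pos: [0.6836, 0.1876, 0.2763]
orientation: [3.141, 0.051, 0.002]
force: [-12.7, -2.7, 19.0]
opening: 0.0001
```

Request:
apply_moves(
  deltas=[
    [0, [0, 0, 1], 0],
    [0, [0, 0, 0], 0],
  ],
)

```text
t: 26.85
tool_pos: [0.6836, 0.1876, 0.2762]
orientation: [3.141, 0.051, 0.002]
force: [-15.1, -3.8, 25.0]
opening: 0.0003
```

Request:
apply_moves(
  deltas=[
    [0, [0, 0, -20], 0],
    [0, [0, 0, -20], 0],
    [0, [0, 0, -40], 0],
    [56, [0, 0, -40], 0],
    [56, [-50, -10, -10], 0.015],
  ],
)

```text
t: 27.48
tool_pos: [0.6356, 0.1956, 0.4052]
orientation: [-3.14, -0.024, -0.01]
force: [-0.0, 0.2, -0.4]
opening: 0.016
```

Request:
apply_moves(
  deltas=[
    [56, [-50, -10, 0], 0.015],
    [56, [-50, -10, 0], 0.015],
    [56, [-50, -15, 0], 0.015],
    [56, [-50, -15, 0], 0.015],
    [56, [-50, -15, 0], 0],
  ],
)

```text
t: 28.1
tool_pos: [0.383, 0.2645, 0.402]
orientation: [-3.14, 0.068, -0.002]
force: [-0.2, 0.8, -0.2]
opening: 0.0559
```

Request:
apply_moves(
  deltas=[
    [56, [0, 0, 0], 0],
    [56, [0, 0, 0], 0],
  ],
)

```text
t: 28.35
tool_pos: [0.3848, 0.2643, 0.4023]
orientation: [-3.14, 0.066, -0.003]
force: [0.9, 0.4, 0.8]
opening: 0.056
```

```bash
cat >> h.py <<'E'
a_=np.radians(7.6)
def tr(dx,dy): return 446+dx*np.cos(a_)-dy*np.sin(a_), -289+dx*np.sin(a_)+dy*np.cos(a_)
E
python3 - <<'E'
from h import *
s=robot.read_state();print('q',s['q'].round(2))
c=viewer.get_calibration('wrist');im=snap('wrist','w9.png');top=snap('top','top9.png')
print('wrist');h=housings(c,im,.034,(375,535,185,360))
ct=viewer.get_calibration('top');print('top');housings(ct,top,.034,(375,535,185,360))
cv2.imwrite('pics/m9.png',np.hstack([cv2.resize(im,(400,300)),cv2.resize(top[150:390,180:500],(400,300))]))
plan([])
E
```

```text
q [ 0.49 -0.24  1.85 -0.    1.53  2.1 ]
wrist
red ((488.7, 309.6), (37.2, 47.6), 86.3)
white ((451.6, 272.8), (172.5, 157.1), 87.5)
blue ((414.8, 314.1), (37.6, 47.5), 87.4)
yellow ((415.4, 231.6), (37.3, 47.4), 88.1)
top
red ((490.3, 310.0), (39.1, 47.3), 86.9)
white None
blue ((429.6, 307.7), (36.9, 17.9), 36.3)
yellow ((421.8, 232.0), (35.8, 35.6), 86.7)
at [385.6 264.  235. ] jaw -92.5 tilt [ 0.001  0.    -1.   ] q6 2.1
```

View pics/m9.png

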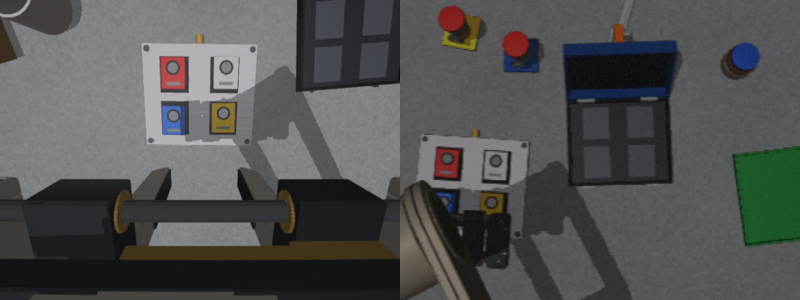

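```bash
python3 - <<'E'
from h import *
pickplace(485.5,227.5,-3,*tr(36,-40),7.6,zp=38.5,zl=31,op=54)
E
```

```text
at [385.6 264.  235. ] jaw -92.5 tilt [ 0.001  0.    -1.   ] q6 2.1
[[54,[25,8,29],0.002],[54,[25,8,29],0.002],[54,[26,8,28],0.002],[54,[26,8,29],0.002],[54,[0,0,27],0.0]]
[[54,[0,0,27],0.0],[54,[0,0,27],0.0],[20,[0,0,0],0],[20,[0,0,0],0],[20,[0,0,0],0]]
[[20,[0,0,0],0],[20,[0,0,-27],0.0],[20,[0,0,-27],0.0],[20,[0,0,-27],0.0],[20,[2,46,0],-0.015]]
[[20,[2,46,0],-0.015],[20,[1,46,0],-0.015],[20,[0,46,0],-0.015],[20,[0,46,0],-0.015],[20,[-1,46,0],-0.015]]
[[20,[-2,46,0],-0.015],[20,[-2,46,0],-0.015],[20,[-3,46,0],-0.015],[20,[-4,46,0],-0.015],[20,[-4,45,0],-0.015]]
[[20,[-5,45,0],-0.015],[20,[0,0,26],-0.001],[20,[0,0,26],-0.001],[20,[0,0,27],-0.001],[20,[0,0,10],-0.001]]
[[20,[0,0,0],0],[54,[0,0,0],0],[54,[0,0,0],0],[54,[0,0,-33],0.0],[54,[0,0,-33],0.0]]
[[54,[0,0,-33],0.0]]
```

Request:
apply_moves(
  deltas=[
    [54, [25, 8, 29], 0.002],
    [54, [25, 8, 29], 0.002],
    [54, [26, 8, 28], 0.002],
    [54, [26, 8, 29], 0.002],
    [54, [0, 0, 27], 0],
  ],
)

```text
t: 29.08
tool_pos: [0.4874, 0.2261, 0.2583]
orientation: [3.14, -0.084, 0.0]
force: [-0.7, 0.6, -0.1]
opening: 0.0536
```

Request:
apply_moves(
  deltas=[
    [54, [0, 0, 27], 0],
    [54, [0, 0, 27], 0],
    [20, [0, 0, 0], 0],
    [20, [0, 0, 0], 0],
    [20, [0, 0, 0], 0],
  ],
)

```text
t: 29.7
tool_pos: [0.4859, 0.2279, 0.2072]
orientation: [-3.14, 0.079, -0.003]
force: [1.0, 0.5, -0.6]
opening: 0.0399
```

Request:
apply_moves(
  deltas=[
    [20, [0, 0, 0], 0],
    [20, [0, 0, -27], 0],
    [20, [0, 0, -27], 0],
    [20, [0, 0, -27], 0],
    [20, [2, 46, 0], -0.015],
  ],
)

```text
t: 30.32
tool_pos: [0.4859, 0.1834, 0.2907]
orientation: [-3.139, 0.049, -0.01]
force: [-0.0, -0.4, -1.1]
opening: 0.0397
```

Request:
apply_moves(
  deltas=[
    [20, [2, 46, 0], -0.015],
    [20, [1, 46, 0], -0.015],
    [20, [0, 46, 0], -0.015],
    [20, [0, 46, 0], -0.015],
    [20, [-1, 46, 0], -0.015],
  ],
)

```text
t: 30.95
tool_pos: [0.4854, -0.0497, 0.2875]
orientation: [3.141, 0.064, 0.002]
force: [1.7, -0.0, -0.7]
opening: 0.0397
```

Request:
apply_moves(
  deltas=[
    [20, [-2, 46, 0], -0.015],
    [20, [-2, 46, 0], -0.015],
    [20, [-3, 46, 0], -0.015],
    [20, [-4, 46, 0], -0.015],
    [20, [-4, 45, 0], -0.015],
  ],
)

```text
t: 31.58
tool_pos: [0.4864, -0.2794, 0.2875]
orientation: [3.136, 0.181, 0.002]
force: [1.0, 0.1, -1.4]
opening: 0.0397
```

Request:
apply_moves(
  deltas=[
    [20, [-5, 45, 0], -0.015],
    [20, [0, 0, 26], 0],
    [20, [0, 0, 26], 0],
    [20, [0, 0, 27], 0],
    [20, [0, 0, 10], 0],
  ],
)

```text
t: 32.2
tool_pos: [0.4861, -0.3225, 0.197]
orientation: [-3.133, -0.204, 0.003]
force: [-11.5, 14.1, 36.7]
opening: 0.0398
```

Request:
apply_moves(
  deltas=[
    [20, [0, 0, 0], 0],
    [54, [0, 0, 0], 0],
    [54, [0, 0, 0], 0],
    [54, [0, 0, -33], 0],
    [54, [0, 0, -33], 0],
  ],
)

```text
t: 32.83
tool_pos: [0.4865, -0.323, 0.2644]
orientation: [-3.135, -0.204, 0.001]
force: [0.2, 0.1, -0.8]
opening: 0.0537
```

Request:
apply_moves(
  deltas=[
    [54, [0, 0, -33], 0],
    [54, [0, 0, 0], 0],
  ],
)

```text
t: 33.08
tool_pos: [0.4878, -0.324, 0.3008]
orientation: [3.13, 0.203, 0.008]
force: [0.7, -0.0, -0.0]
opening: 0.0537
```

```bash
python3 - <<'E'
from h import *
ct=viewer.get_calibration('top');top=snap('top','top10.png');print('top');housings(ct,top,.034,(375,535,185,360))
cv2.imwrite('pics/m10.png',np.hstack([cv2.resize(snap('wrist','w10.png'),(400,300)),cv2.resize(top[150:390,180:500],(400,300))]))
pickplace(485,227.5+82.5,-3.3,*tr(36,40),7.6,zp=38.5,zl=31,op=54)
E
```

```text
top
red ((490.3, 310.1), (38.8, 47.3), 86.4)
white None
blue ((416.0, 314.5), (46.6, 38.4), 0.8)
yellow ((416.3, 231.7), (38.2, 47.7), 87.5)
at [ 486.7 -323.2  129.8] jaw -82.6 tilt [ 0.001 -0.    -1.   ] q6 0.77
[[54,[6,-48,1],0.014],[54,[6,-48,1],0.014],[54,[5,-49,1],0.014],[54,[4,-49,1],0.014],[54,[3,-49,1],0.014]]
[[54,[3,-49,1],0.014],[54,[2,-49,1],0.014],[54,[1,-48,0],0.014],[54,[1,-49,1],0.014],[54,[0,-48,0],0.014]]
[[54,[-1,-49,1],0.014],[54,[-1,-48,0],0.014],[54,[-2,-49,1],0.014],[54,[0,0,27],0.002],[54,[0,0,27],0.002]]
[[54,[0,0,27],0.002],[20,[0,0,0],0],[20,[0,0,0],0],[20,[0,0,0],0],[20,[0,0,0],0]]
[[20,[0,0,-27],0.0],[20,[0,0,-27],0.0],[20,[0,0,-27],0.0],[20,[2,46,0],-0.016],[20,[1,46,0],-0.016]]
[[20,[1,46,0],-0.016],[20,[0,46,0],-0.016],[20,[-1,46,0],-0.016],[20,[-2,46,0],-0.016],[20,[-2,46,0],-0.016]]
[[20,[-3,46,0],-0.016],[20,[-4,46,0],-0.016],[20,[-5,47,0],-0.016],[20,[-6,46,0],-0.016],[20,[-6,46,0],-0.016]]
[[20,[0,0,26],0.0],[20,[0,0,26],0.0],[20,[0,0,27],0.0],[20,[0,0,10],0.001],[20,[0,0,0],0]]
[[54,[0,0,0],0],[54,[0,0,0],0],[54,[0,0,-33],0.0],[54,[0,0,-33],0.0],[54,[0,0,-33],0.0]]
```

View pics/m10.png

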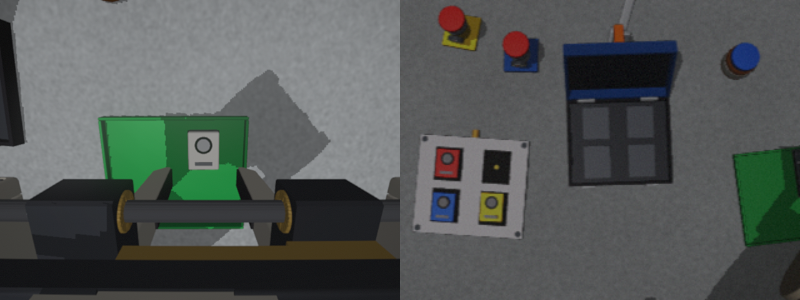

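Request:
apply_moves(
  deltas=[
    [54, [6, -48, 1], 0.014],
    [54, [6, -48, 1], 0.014],
    [54, [5, -49, 1], 0.014],
    [54, [4, -49, 1], 0.014],
    [54, [3, -49, 1], 0.014],
  ],
)

```text
t: 33.8
tool_pos: [0.4849, -0.0772, 0.2898]
orientation: [-3.139, -0.093, 0.004]
force: [0.0, -0.1, 0.2]
opening: 0.0541
```

Request:
apply_moves(
  deltas=[
    [54, [3, -49, 1], 0.014],
    [54, [2, -49, 1], 0.014],
    [54, [1, -48, 0], 0.014],
    [54, [1, -49, 1], 0.014],
    [54, [0, -48, 0], 0.014],
  ],
)

```text
t: 34.42
tool_pos: [0.4841, 0.1657, 0.2868]
orientation: [3.141, -0.017, -0.004]
force: [0.2, -0.3, -0.6]
opening: 0.0539
```

Request:
apply_moves(
  deltas=[
    [54, [-1, -49, 1], 0.014],
    [54, [-1, -48, 0], 0.014],
    [54, [-2, -49, 1], 0.014],
    [54, [0, 0, 27], 0.002],
    [54, [0, 0, 27], 0.002],
  ],
)

```text
t: 35.05
tool_pos: [0.4837, 0.3109, 0.2303]
orientation: [3.139, -0.086, -0.003]
force: [-0.7, -0.2, -0.1]
opening: 0.0539
```

Request:
apply_moves(
  deltas=[
    [54, [0, 0, 27], 0.002],
    [20, [0, 0, 0], 0],
    [20, [0, 0, 0], 0],
    [20, [0, 0, 0], 0],
    [20, [0, 0, 0], 0],
  ],
)

```text
t: 35.67
tool_pos: [0.4851, 0.3105, 0.2069]
orientation: [-3.139, 0.092, -0.002]
force: [-0.5, 0.2, -0.7]
opening: 0.04
```

Request:
apply_moves(
  deltas=[
    [20, [0, 0, -27], 0],
    [20, [0, 0, -27], 0],
    [20, [0, 0, -27], 0],
    [20, [2, 46, 0], -0.016],
    [20, [1, 46, 0], -0.016],
  ],
)

```text
t: 36.3
tool_pos: [0.4831, 0.2177, 0.288]
orientation: [-3.141, 0.038, -0.004]
force: [0.5, -1.0, 0.1]
opening: 0.0393
```

Request:
apply_moves(
  deltas=[
    [20, [1, 46, 0], -0.016],
    [20, [0, 46, 0], -0.016],
    [20, [-1, 46, 0], -0.016],
    [20, [-2, 46, 0], -0.016],
    [20, [-2, 46, 0], -0.016],
  ],
)

```text
t: 36.92
tool_pos: [0.4802, -0.0133, 0.2876]
orientation: [3.14, 0.085, 0.003]
force: [0.4, 0.3, -0.1]
opening: 0.0397
```

Request:
apply_moves(
  deltas=[
    [20, [-3, 46, 0], -0.016],
    [20, [-4, 46, 0], -0.016],
    [20, [-5, 47, 0], -0.016],
    [20, [-6, 46, 0], -0.016],
    [20, [-6, 46, 0], -0.016],
  ],
)

```text
t: 37.55
tool_pos: [0.4761, -0.2457, 0.2876]
orientation: [3.134, 0.21, 0.002]
force: [0.9, -0.3, -0.7]
opening: 0.0395
```

Request:
apply_moves(
  deltas=[
    [20, [0, 0, 26], 0],
    [20, [0, 0, 26], 0],
    [20, [0, 0, 27], 0],
    [20, [0, 0, 7], 0],
    [20, [0, 0, 0], 0],
  ],
)

```text
t: 38.17
tool_pos: [0.4763, -0.2441, 0.2011]
orientation: [-3.135, -0.21, 0.0]
force: [0.4, -0.0, -0.3]
opening: 0.0396
```

Request:
apply_moves(
  deltas=[
    [54, [0, 0, 0], 0],
    [54, [0, 0, 0], 0],
    [54, [0, 0, -33], 0],
    [54, [0, 0, -33], 0],
    [54, [0, 0, -33], 0],
  ],
)

```text
t: 38.8
tool_pos: [0.4763, -0.2441, 0.3015]
orientation: [3.134, 0.21, 0.001]
force: [0.7, -0.1, -0.7]
opening: 0.0537
```

```bash
python3 - <<'E'
from h import *
ct=viewer.get_calibration('top');top=snap('top','top11.png');print('top');housings(ct,top,.034,(375,535,185,360))
print('tray');housings(ct,top,.026,(360,535,-385,-190))
pickplace(415.8,231.7,-2.8,*tr(-36,-40),7.6,zp=38.5,zl=34,op=54)
E
```

```text
top
red None
white None
blue ((416.0, 314.5), (46.6, 38.4), 0.8)
yellow ((416.3, 231.6), (38.1, 47.7), 87.5)
tray
red None
white None
blue None
yellow None
at [ 478.8 -245.6  139.8] jaw -82.3 tilt [ 0.007 -0.004 -1.   ] q6 0.87
[[54,[0,-48,2],0.018],[54,[-1,-48,2],0.018],[54,[-2,-48,2],0.018],[54,[-2,-48,2],0.018],[54,[-3,-48,2],0.018]]
[[54,[-4,-48,2],0.018],[54,[-5,-48,2],0.018],[54,[-6,-48,2],0.018],[54,[-7,-48,2],0.018],[54,[-8,-47,2],0.018]]
[[54,[0,0,27],0.001],[54,[0,0,27],0.001],[54,[0,0,27],0.001],[20,[0,0,0],0],[20,[0,0,0],0]]
[[20,[0,0,0],0],[20,[0,0,0],0],[20,[0,0,-27],0.0],[20,[0,0,-27],0.0],[20,[0,0,-27],0.0]]
[[20,[2,47,0],-0.015],[20,[2,47,0],-0.015],[20,[1,47,0],-0.015],[20,[0,47,0],-0.015],[20,[0,47,0],-0.015]]
[[20,[-1,47,0],-0.015],[20,[-2,47,0],-0.015],[20,[-3,47,0],-0.015],[20,[-3,47,0],-0.015],[20,[-4,47,0],-0.015]]
[[20,[-5,47,0],-0.015],[20,[-6,47,0],-0.015],[20,[0,0,25],-0.001],[20,[0,0,25],-0.001],[20,[0,0,26],-0.001]]
[[20,[0,0,10],0.001],[20,[0,0,0],0],[54,[0,0,0],0],[54,[0,0,0],0],[54,[0,0,-32],0.0]]
[[54,[0,0,-32],0.0],[54,[0,0,-32],0.0]]
```

Request:
apply_moves(
  deltas=[
    [54, [0, -48, 1], 0.018],
    [54, [-1, -48, 1], 0.018],
    [54, [-2, -48, 1], 0.018],
    [54, [-2, -48, 1], 0.018],
    [54, [-3, -48, 1], 0.018],
  ],
)

```text
t: 39.48
tool_pos: [0.4446, -0.0045, 0.2955]
orientation: [3.141, 0.067, 0.003]
force: [0.8, 0.1, 1.3]
opening: 0.0541
```

Request:
apply_moves(
  deltas=[
    [54, [-4, -48, 2], 0.018],
    [54, [-5, -48, 2], 0.018],
    [54, [-6, -48, 2], 0.018],
    [54, [-7, -48, 2], 0.018],
    [54, [-8, -47, 2], 0.018],
  ],
)

```text
t: 40.1
tool_pos: [0.4127, 0.2346, 0.2855]
orientation: [-3.14, 0.073, -0.003]
force: [0.6, -0.5, -0.3]
opening: 0.0543
```

Request:
apply_moves(
  deltas=[
    [54, [0, 0, 27], 0],
    [54, [0, 0, 27], 0],
    [54, [0, 0, 27], 0],
    [20, [0, 0, 0], 0],
    [20, [0, 0, 0], 0],
  ],
)

```text
t: 40.72
tool_pos: [0.4135, 0.2331, 0.205]
orientation: [-3.14, 0.073, -0.002]
force: [-0.3, 0.7, 0.1]
opening: 0.0398
```

Request:
apply_moves(
  deltas=[
    [20, [0, 0, 0], 0],
    [20, [0, 0, 0], 0],
    [20, [0, 0, -27], 0],
    [20, [0, 0, -27], 0],
    [20, [0, 0, -27], 0],
  ],
)

```text
t: 41.35
tool_pos: [0.413, 0.2329, 0.2861]
orientation: [-3.14, 0.073, -0.001]
force: [-0.9, -0.2, -0.0]
opening: 0.0401
```

Request:
apply_moves(
  deltas=[
    [20, [2, 47, 0], -0.015],
    [20, [2, 47, 0], -0.015],
    [20, [1, 47, 0], -0.015],
    [20, [0, 47, 0], -0.015],
    [20, [0, 47, 0], -0.015],
  ],
)

```text
t: 41.98
tool_pos: [0.414, -0.0036, 0.2854]
orientation: [3.141, 0.046, 0.002]
force: [0.6, -1.1, -0.2]
opening: 0.0393
```

Request:
apply_moves(
  deltas=[
    [20, [-1, 47, 0], -0.015],
    [20, [-2, 47, 0], -0.015],
    [20, [-3, 47, 0], -0.015],
    [20, [-3, 47, 0], -0.015],
    [20, [-4, 47, 0], -0.015],
  ],
)

```text
t: 42.6
tool_pos: [0.4148, -0.2393, 0.2854]
orientation: [3.137, 0.163, 0.002]
force: [0.6, 0.2, -0.4]
opening: 0.0395
```

Request:
apply_moves(
  deltas=[
    [20, [-5, 47, 0], -0.015],
    [20, [-6, 47, 0], -0.015],
    [20, [0, 0, 25], 0],
    [20, [0, 0, 25], 0],
    [20, [0, 0, 26], 0],
  ],
)

```text
t: 43.22
tool_pos: [0.4145, -0.3326, 0.2085]
orientation: [3.134, 0.209, 0.001]
force: [0.0, -0.5, -0.9]
opening: 0.0397
```

Request:
apply_moves(
  deltas=[
    [20, [0, 0, 10], 0],
    [20, [0, 0, 0], 0],
    [54, [0, 0, 0], 0],
    [54, [0, 0, 0], 0],
    [54, [0, 0, -32], 0],
  ],
)

```text
t: 43.85
tool_pos: [0.4136, -0.3313, 0.2292]
orientation: [-3.131, -0.21, 0.005]
force: [0.8, -0.3, -0.4]
opening: 0.0543
```

Request:
apply_moves(
  deltas=[
    [54, [0, 0, -32], 0],
    [54, [0, 0, -32], 0],
    [54, [0, 0, 0], 0],
    [54, [0, 0, 0], 0],
  ],
)

```text
t: 44.35
tool_pos: [0.4144, -0.3321, 0.2946]
orientation: [3.134, 0.21, 0.0]
force: [-0.3, 0.2, -0.5]
opening: 0.0541
```

```bash
python3 - <<'E'
from h import *
ct=viewer.get_calibration('top');top=snap('top','top12.png');print('top');housings(ct,top,.034,(375,535,185,360))
cv2.imwrite('pics/m12.png',np.hstack([cv2.resize(snap('wrist','w12.png'),(400,300)),cv2.resize(top[150:390,320:640],(400,300))]))
pickplace(415.8,314.7,-3,*tr(-36,40),7.6,zp=38.5,zl=34,op=54)
E
```

```text
top
red None
white None
blue ((416.0, 314.5), (46.6, 38.4), 0.8)
yellow ((489.5, 307.0), (6.1, 6.0), 46.3)
at [ 413.9 -331.6  126.5] jaw -82.3 tilt [-0.001  0.001 -1.   ] q6 0.66
[[54,[7,-49,0],0.014],[54,[6,-49,1],0.014],[54,[5,-49,0],0.014],[54,[5,-50,1],0.014],[54,[4,-50,0],0.014]]
[[54,[3,-50,1],0.014],[54,[3,-50,0],0.014],[54,[2,-50,1],0.014],[54,[1,-49,0],0.014],[54,[1,-50,1],0.014]]
[[54,[0,-50,0],0.014],[54,[-1,-49,1],0.014],[54,[-2,-49,0],0.014],[54,[0,0,27],0.001],[54,[0,0,27],0.001]]
[[54,[0,0,28],0.001],[20,[0,0,0],0],[20,[0,0,0],0],[20,[0,0,0],0],[20,[0,0,0],0]]
[[20,[0,0,-27],0.0],[20,[0,0,-27],0.0],[20,[0,0,-28],0.0],[20,[2,47,0],-0.015],[20,[1,47,0],-0.015]]
[[20,[0,47,0],-0.015],[20,[-1,47,0],-0.015],[20,[-1,48,0],-0.015],[20,[-2,47,0],-0.015],[20,[-3,47,0],-0.015]]
[[20,[-3,48,0],-0.015],[20,[-4,47,0],-0.015],[20,[-5,47,0],-0.015],[20,[-6,47,0],-0.015],[20,[-7,48,0],-0.015]]
[[20,[0,0,25],-0.001],[20,[0,0,26],-0.001],[20,[0,0,25],-0.001],[20,[0,0,5],0.0],[20,[0,0,5],0.0]]
[[20,[0,0,0],0],[54,[0,0,0],0],[54,[0,0,0],0],[54,[0,0,-32],0.0],[54,[0,0,-32],0.0]]
[[54,[0,0,-32],0.0]]
```

View pics/m12.png

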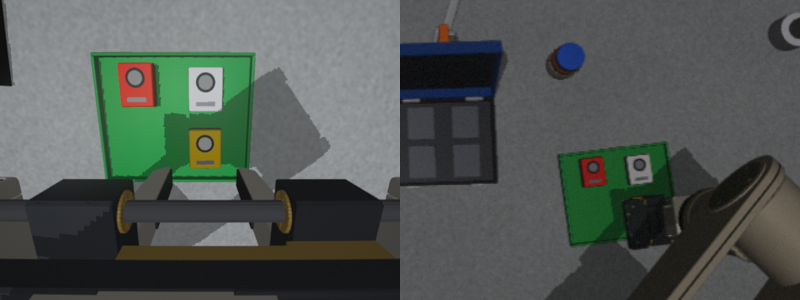

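Request:
apply_moves(
  deltas=[
    [54, [7, -49, 0], 0.014],
    [54, [6, -49, 1], 0.014],
    [54, [5, -49, 0], 0.014],
    [54, [5, -50, 1], 0.014],
    [54, [4, -50, 0], 0.014],
  ],
)

```text
t: 45.08
tool_pos: [0.4146, -0.0821, 0.2915]
orientation: [-3.139, -0.099, 0.003]
force: [0.5, 0.7, -0.2]
opening: 0.0541
```

Request:
apply_moves(
  deltas=[
    [54, [3, -50, 1], 0.014],
    [54, [3, -50, 0], 0.014],
    [54, [2, -50, 1], 0.014],
    [54, [1, -49, 0], 0.014],
    [54, [1, -50, 1], 0.014],
  ],
)

```text
t: 45.7
tool_pos: [0.4157, 0.1671, 0.2887]
orientation: [3.141, -0.01, -0.002]
force: [1.3, -0.1, 0.3]
opening: 0.0541
```

Request:
apply_moves(
  deltas=[
    [54, [0, -50, 0], 0.014],
    [54, [-1, -49, 1], 0.014],
    [54, [-2, -49, 0], 0.014],
    [54, [0, 0, 27], 0],
    [54, [0, 0, 27], 0],
  ],
)

```text
t: 46.32
tool_pos: [0.4157, 0.3142, 0.2329]
orientation: [3.14, -0.073, -0.002]
force: [0.2, 0.1, 0.3]
opening: 0.0536
```

Request:
apply_moves(
  deltas=[
    [54, [0, 0, 28], 0],
    [20, [0, 0, 0], 0],
    [20, [0, 0, 0], 0],
    [20, [0, 0, 0], 0],
    [20, [0, 0, 0], 0],
  ],
)

```text
t: 46.95
tool_pos: [0.4168, 0.3138, 0.2078]
orientation: [-3.14, 0.076, -0.002]
force: [0.4, 0.4, -1.0]
opening: 0.0394
```

Request:
apply_moves(
  deltas=[
    [20, [0, 0, -27], 0],
    [20, [0, 0, -27], 0],
    [20, [0, 0, -28], 0],
    [20, [2, 47, 0], -0.015],
    [20, [1, 47, 0], -0.015],
  ],
)

```text
t: 47.58
tool_pos: [0.4156, 0.2189, 0.29]
orientation: [-3.141, 0.025, -0.004]
force: [1.2, 0.6, -1.8]
opening: 0.0398
```

Request:
apply_moves(
  deltas=[
    [20, [0, 47, 0], -0.015],
    [20, [-1, 47, 0], -0.015],
    [20, [-1, 48, 0], -0.015],
    [20, [-2, 47, 0], -0.015],
    [20, [-3, 47, 0], -0.015],
  ],
)

```text
t: 48.2
tool_pos: [0.4111, -0.0181, 0.2896]
orientation: [3.14, 0.09, 0.003]
force: [0.8, 0.5, -0.9]
opening: 0.0397
```

Request:
apply_moves(
  deltas=[
    [20, [-3, 48, 0], -0.015],
    [20, [-4, 47, 0], -0.015],
    [20, [-5, 47, 0], -0.015],
    [20, [-6, 47, 0], -0.015],
    [20, [-7, 48, 0], -0.015],
  ],
)

```text
t: 48.82
tool_pos: [0.4068, -0.2566, 0.2895]
orientation: [3.134, 0.207, 0.002]
force: [1.2, 0.8, -0.3]
opening: 0.0398
```

Request:
apply_moves(
  deltas=[
    [20, [0, 0, 25], 0],
    [20, [0, 0, 26], 0],
    [20, [0, 0, 25], 0],
    [20, [0, 0, 5], 0],
    [20, [0, 0, 5], 0],
  ],
)

```text
t: 49.45
tool_pos: [0.4073, -0.2552, 0.2035]
orientation: [3.134, 0.207, 0.001]
force: [0.1, 0.1, -1.0]
opening: 0.0396
```

Request:
apply_moves(
  deltas=[
    [20, [0, 0, 0], 0],
    [54, [0, 0, 0], 0],
    [54, [0, 0, 0], 0],
    [54, [0, 0, -32], 0],
    [54, [0, 0, -32], 0],
  ],
)

```text
t: 50.08
tool_pos: [0.4068, -0.2548, 0.2675]
orientation: [-3.134, -0.207, 0.001]
force: [0.9, 0.2, -0.1]
opening: 0.0538
```

Request:
apply_moves(
  deltas=[
    [54, [0, 0, -50], 0],
    [54, [0, 0, -40], 0],
    [54, [0, 0, 0], 0],
    [54, [0, 0, 0], 0],
  ],
)

```text
t: 50.58
tool_pos: [0.4068, -0.2549, 0.3564]
orientation: [-3.135, -0.207, 0.0]
force: [-0.4, 0.1, 0.3]
opening: 0.0542
```

```bash
python3 - <<'E'
from h import *
ct=viewer.get_calibration('top');top=snap('top','top13.png')
snap('wrist','w13.png')
hsv=cv2.cvtColor(top,cv2.COLOR_BGR2HSV);H,S,V=[hsv[...,i].astype(int) for i in range(3)]
print('knob open',rect(ct,(H>5)&(H<20)&(S>150),.129,(330,130,400,240)))
plan([(60,600,16,230,92.6,50),(60,700,21,230,92.6,50),(60,700,21,129,92.6,34)])
E
```

```text
knob open ((700.2, 21.7), (26.6, 14.1), 0.5)
at [ 406.2 -254.4  188.2] jaw -82.4 tilt [-0.002  0.002 -1.   ] q6 0.77
[[60,[33,-35,-6],0.012],[60,[32,-35,-6],0.012],[60,[32,-35,-6],0.012],[60,[31,-36,-6],0.012],[60,[31,-36,-6],0.012]]
[[60,[30,-37,-6],0.012],[60,[30,-36,-6],0.012],[60,[50,0,0],0.001],[60,[50,-1,0],0.001],[60,[0,0,34],0.0]]
[[60,[0,0,34],0.0],[60,[0,0,33],0.0]]
```

Request:
apply_moves(
  deltas=[
    [60, [33, -35, -6], 0.012],
    [60, [32, -35, -6], 0.012],
    [60, [32, -35, -6], 0.012],
    [60, [31, -36, -6], 0.012],
    [60, [31, -36, -6], 0.012],
  ],
)

```text
t: 51.3
tool_pos: [0.5464, -0.0604, 0.3852]
orientation: [-3.139, -0.112, 0.004]
force: [-0.1, -0.5, 0.5]
opening: 0.0599
```

Request:
apply_moves(
  deltas=[
    [60, [30, -37, -6], 0.012],
    [60, [30, -36, -6], 0.012],
    [60, [50, 0, 0], 0],
    [60, [50, -1, 0], 0],
    [60, [0, 0, 34], 0],
  ],
)

```text
t: 51.92
tool_pos: [0.7042, 0.0211, 0.3642]
orientation: [3.141, 0.076, 0.005]
force: [-0.6, 0.4, -0.2]
opening: 0.0595
```

Request:
apply_moves(
  deltas=[
    [60, [0, 0, 34], 0],
    [60, [0, 0, 33], 0],
    [60, [0, 0, 0], 0],
  ],
)

```text
t: 52.3
tool_pos: [0.699, 0.0208, 0.2917]
orientation: [-3.14, -0.075, 0.016]
force: [-0.1, -0.2, 0.4]
opening: 0.0597
```

Request:
apply_moves(
  deltas=[
    [12, [0, 0, 0], 0],
    [12, [0, 0, 0], 0],
    [12, [0, 0, 0], 0],
    [12, [0, 0, 0], 0],
    [12, [0, 0, 0], 0],
  ],
  grip_force=8,
)

```text
t: 52.92
tool_pos: [0.7009, 0.0213, 0.2982]
orientation: [-3.139, -0.075, -0.001]
force: [-0.6, -2.7, 2.2]
opening: 0.0159
```

```bash
python3 - <<'E'
from h import *
plan(arc(np.linspace(1.87,0.0,18),607.2,17.3,2.6,12))
E
```

```text
at [701.   21.5 131.2] jaw -87.2 tilt [ 0.001  0.001 -1.   ] q6 1.48
[[12,[-9,0,-5],0.003],[12,[-14,0,-9],0.0],[12,[-14,0,-7],0.0],[12,[-15,0,-5],0.0],[12,[-16,0,-4],0.0]]
[[12,[-16,0,-2],0.0],[12,[-16,0,0],0.0],[12,[-16,0,1],0.0],[12,[-15,0,4],0.0],[12,[-15,0,5],0.0]]
[[12,[-15,0,6],0.0],[12,[-14,0,8],0.0],[12,[-13,0,10],0.0],[12,[-11,0,11],0.0],[12,[-11,0,12],0.0]]
[[12,[-9,0,13],0.0],[12,[-7,0,14],0.0],[12,[-6,0,15],0.0]]
```

Request:
apply_moves(
  deltas=[
    [12, [-9, 0, -5], 0],
    [12, [-14, 0, -9], 0],
    [12, [-14, 0, -7], 0],
    [12, [-15, 0, -5], 0],
    [12, [-16, 0, -4], 0],
  ],
)

```text
t: 53.55
tool_pos: [0.6328, 0.0182, 0.3287]
orientation: [-3.139, -0.076, -0.003]
force: [1.2, 2.8, 0.4]
opening: 0.0164
```

Request:
apply_moves(
  deltas=[
    [12, [-16, 0, -2], 0],
    [12, [-16, 0, 0], 0],
    [12, [-16, 0, 1], 0],
    [12, [-15, 0, 4], 0],
    [12, [-15, 0, 5], 0],
  ],
)

```text
t: 54.18
tool_pos: [0.5548, 0.0146, 0.3207]
orientation: [-3.139, -0.076, -0.003]
force: [-0.7, 5.7, 2.1]
opening: 0.0157
```

Request:
apply_moves(
  deltas=[
    [12, [-15, 0, 6], 0],
    [12, [-14, 0, 8], 0],
    [12, [-13, 0, 10], 0],
    [12, [-11, 0, 11], 0],
    [12, [-11, 0, 12], 0],
  ],
)

```text
t: 54.8
tool_pos: [0.4908, 0.0116, 0.2726]
orientation: [-3.139, -0.076, -0.002]
force: [2.5, 7.7, -3.4]
opening: 0.0162
```

Request:
apply_moves(
  deltas=[
    [12, [-9, 0, 13], 0],
    [12, [-7, 0, 14], 0],
    [12, [-6, 0, 14], 0],
    [12, [0, 0, 0], 0],
    [50, [0, 0, 0], 0],
  ],
)

```text
t: 55.42
tool_pos: [0.4689, 0.0098, 0.2316]
orientation: [-3.141, -0.076, 0.0]
force: [-0.3, -0.8, 0.7]
opening: 0.022
```

Request:
apply_moves(
  deltas=[
    [50, [0, 0, 0], 0],
    [50, [0, 0, 0], 0],
    [50, [0, 0, -40], 0],
    [50, [0, 0, -50], 0],
    [50, [-30, 0, -50], 0],
  ],
)

```text
t: 56.05
tool_pos: [0.4394, 0.008, 0.3736]
orientation: [3.14, 0.075, 0.001]
force: [0.0, 0.7, 0.8]
opening: 0.0498
```

Request:
apply_moves(
  deltas=[
    [50, [-30, -50, 0], 0],
    [50, [-20, -50, 0], 0],
    [50, [0, -50, 0], 0],
    [50, [0, -50, 0], 0],
    [50, [0, 0, 0], 0],
  ],
)

```text
t: 56.68
tool_pos: [0.379, 0.2081, 0.372]
orientation: [-3.14, -0.082, -0.0]
force: [-0.3, 0.0, 0.1]
opening: 0.0498
```

```bash
python3 - <<'E'
from h import *
plan([])
ct=viewer.get_calibration('top');top=snap('top','top14.png');sc=snap('scene','s14.png')
hsv=cv2.cvtColor(top,cv2.COLOR_BGR2HSV);H,S,V=[hsv[...,i].astype(int) for i in range(3)]
print('knob',rect(ct,(H>5)&(H<20)&(S>150),.076,(340,280,375,305)))
print('lid',rect(ct,(H>100)&(H<130)&(S>120),.040,(295,215,415,310)))
print('tray');housings(ct,top,.026,(375,520,-370,-205))
cv2.imwrite('pics/m14.png',np.hstack([cv2.resize(sc,(400,300)),cv2.resize(top[150:390,320:640],(400,300))]))
E
```

```text
at [379.  208.2 205. ] jaw -87.0 tilt [ 0.     0.001 -1.   ] q6 1.9
knob ((468.7, 12.0), (16.5, 12.4), 0.5)
lid ((532.2, 14.0), (149.2, 179.2), 2.6)
tray
red ((483.2, -242.7), (47.3, 37.5), 7.7)
white None
blue ((407.7, -255.0), (46.9, 37.1), 6.5)
yellow ((418.5, -331.2), (47.6, 38.0), 8.7)
```

View pics/m14.png

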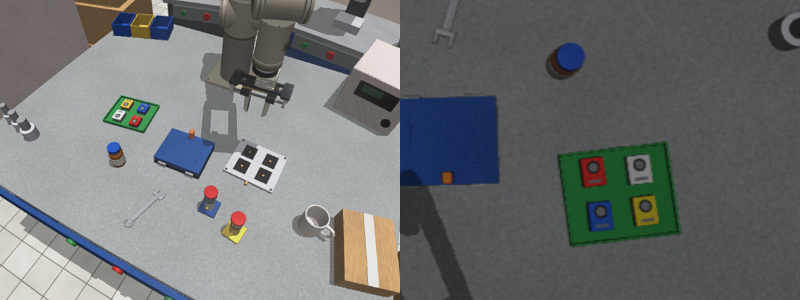

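The lid is back exactly where it started. All four housings lie flat in the tray, the plunger is up and the robot is clear.

```bash
python3 -c "
from h import *
print(order.close_job())"
```

```text
the job is handed in; nothing more can be done
None
```

The whole job was carried out and handed in at about t = 57 s; close_job gives no verdict.

- **Sequence:** I swung the lid open by its knob and moved all four housings to their pads. I then pressed the pump with the blue foot, leaving the yellow-foot look-alike alone, moved the housings into the green tray and shut the lid by the knob.
- **Pads:** red, blue and yellow measured within about 3 mm and 4° of their pads in the top view. White was only checked by eye, because its mask merged with the bare plate; it looked centred.
- **Plunger:** it hit the stop with the fingertips at about 90 mm above the table (25 N reading), and it came back up.
- **Final top view:** the lid and knob came back to within 0.1 mm of their starting positions. All four housings look flat inside the tray; white's mask failed again, so it was judged by eye. The jar, mug and wrench appear unmoved, though I did not re-measure them.
- **Hard contact:** white touched down in the tray at about 37 N along z, so I released the others a few millimetres higher.
- **Measurements:** two wrist-camera readings of the same housing differed by up to 3 mm in y, from readings taken while the arm was still settling. I saw no knocked housing and no slipped grip.

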